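# Set the rivet in the guarded bench press

## Robot

A 6-joint arm with a two-finger parallel gripper is mounted at the origin on the work surface. World frame = base frame: x ahead of the robot, y to its left, z up, the work surface at z = 0. Lengths are in m, angles in rad, forces in N, time in s.
With the tool pointing down it reaches from about 0.425 to 0.95 m from the base axis. Payload 3.5 kg.
Tool frame: the origin (TCP) lies midway between the tips of the shut fingers; the grasp point (between the pads) lies behind it (ctrl.grasp_offset is the z of the grasp point in the tool frame, in m); z points along the fingers, y is the direction in which the jaws open and shut (so a half turn about z gives the same grasp; the last joint's range is limited). The gripper opens to 85 mm and grips with 20 to 120 N. Pads are 22 mm wide; open, the fingers measure 114 mm over their backs; the gripper's body (76 mm by 85 mm) begins 54 mm behind the grasp point. The pads swing forward as they close: fully open they stand 13 mm farther back than shut.
Start: joints at [-1.433, 0.286, 1.577, -0, 1.279, -0.15], TCP at [0.192, -0.647, 0.196] pointing down, gripper open.
Joint ranges: [-2.77, 2.77], [-0.9, 2.22], [0.21, 2.48], [-1.53, 4.67], [0.24, 2.81], [-2.84, 2.84]. Speed limits (rad/s): [2.79, 2.79, 3.14, 3.14, 3.14, 3.14].

## Interface

Orientations are given as a unit quaternion [x, y, z, w].
In Python, from rig import ctrl gives the robot as it stands. The module is installed in compiled form; this text tells all that it offers.
- The arm moves only by the tool apply_moves, never from a script. Its argument "deltas" is a list of rows, each an object with "xyz": the shift along the tool's x, y, z in mm, a list of three; "delta_rot": the turn, a rotation vector about the tool's x, y, z in rad, a list of three; "jaw": the closure, from 0 (fully open) to 1 (shut). In form: [{"xyz": [dx, dy, dz], "delta_rot": [wx, wy, wz], "jaw": jaw}, ...]. A call has 1 to 20 rows; each row shifts and turns the commanded pose from where the row before left it, along the tool's axes as they then stand; what a row does not reach is not made up. A row lasts 1/8 s, in which the tool goes at most 62.5 mm and 10.7 degrees, less where a joint would pass 70% of its speed; a pose out of reach is approached as far as the arm can. A call is refused whole if a number of a shift passes 62.5 or a number of a turn 0.188, either way. A call with a gripper value outside its range is refused whole. The fingers move at their own pace and stop on an object; "squeeze" is the grip in N (left out, the last holds). Time passes only in rows, so rows that do not move let the fingers close. It gives the time, the measured TCP pose, the force and the opening at its end, in the units of the state.
- ctrl.sense(): the state, without advancing time (a new reading comes with each control period).
- ctrl.grab_frame(name): name is "scene" or "top" or "wrist"; returns the picture (384x512x3 uint8, red, green, blue); there is no depth.
- ctrl.calibration(name): a dict with "mtx" (3x3 intrinsics, pixels), "R" (3x3) and "t" (3): a world point X has camera coordinates R X + t; the wrist camera has in their place "hand_eye" (4x4, takes a point from camera to tool coordinates, whose origin is the TCP and whose axes are the flange's). Camera axes: x right, y down, z forward; pixel columns grow to the right and rows downward; lengths in m; the calibration is good to about 2 mm. The wrist camera is an equidistant fisheye: a pixel r from the principal point sees the ray r / f radians off the axis. A picture is of the moment at which its call begins: read the wrist's pose just before it. calibration takes no time and is no camera call.
- ctrl.hand_in(): hands the job in, once; it reports no verdict.
The state is a dict: "time": time; "q": joint angles; "joint_velocities": joint speeds; "joint_torque": joint torques, N m; "tcp_pos": TCP position; "tool_rot": TCP orientation; "wrist_force": force on the tool from outside, world axes, zero at the start; "moment": the same for the moment, N m; "grip_width": finger opening in m.
Only numpy, scipy, OpenCV 4.12 (cv2) and the standard library are available. Lean on these libraries where they do the work, as an engineer would, in place of code of your own. Each camera call takes 0.05 s, during which the arm holds its last target.

## Task

Set the rivet in the small mirror bracket: with the fingertips push the press's slide fully home by its upright end plate, and only then reach down through the window in the wire guard and press the lever all the way down, holding it down for a full second. Let the lever come back up and withdraw, never touching the guard and its frame and leaving everything else lying where it is; nothing is to be picked up.

Things in the scene. Friction and masses are not known exactly. Their poses are not given: they have to be found in the camera images.
- press: Small green bench riveting press, bolted down. Origin: underside centre of its 220 (x) x 190 (y) x 15 mm base, on the table. Its x points away from the robot, its y towards the slide's side (the robot's left), z up; it stands anywhere on the table, turned by up to 0.35 rad. A slide bed 64 mm wide and 18 mm high (rails to 24 mm) runs out from the base along press +y at press x = 20 mm, to y = 255 mm.
- guard: Steel wire guard fixed over the press (same origin and axes as the press): an upright cage 222 x 192 mm, its flat top 150 mm above the table, of wire mesh on all sides except a rectangular window in the top and a gap in the +y side, below 65 mm, for the slide. It must not be touched.
- window (a point): Centre of the guard's top window, at the upper face of its rim (150 mm above the table, press x = -5 mm, y = 0). The opening is 104 mm along press x and 96 mm along press y; the rim bars are 8 mm thick and 12 mm wide. Axes as the press.
- treadle (a point): Centre of the upper face of the lever's flat end plate, 44 (x) x 46 (y) mm, aluminium, right below the window's centre: 16 mm below the guard's top when up, 37 mm below when fully pressed. Pressed straight down; a steel hinge 95 mm behind it (press +x).
- lever (a joint): Lever angle, rad: 0 up (sprung), 0.22 at its lower stop. Needs about 6 N at the plate to start and about 14 N at the stop; springs back up when released.
- push_plate (a point): Centre of the outer (+y) face of the slide's upright steel end plate, 76 mm wide (x), 60 mm high (20 to 80 mm above the table), 10 mm thick; this point is 50 mm above the table. Axes as the press. Pushed along press -y it ends 160 mm from the press's centre line, 64 mm outside the guard.
- slide (a joint): How far the slide stands out of the press, m: 0 fully home against its stop, 0.075 fully out. It moves along press y, stays where it is left, and needs about 4 to 6 N to push slowly. It carries the bracket with the rivet under the ram.
- polish_tin: Bystander: flat round black tin, 72 mm across, 28 mm high, behind the guard (press +x). Origin at its underside.
- glue_jar: Bystander: small amber jar, 48 mm across, 62 mm high, beside the slide bed on its far side (press +x). Origin at its underside.
- watch: Bystander: wristwatch lying flat, 170 mm long, 11 mm high, strap along its x, to the right of the guard (press -y). Origin at its underside.
- mirror: Bystander: round motorcycle mirror, 124 mm across, 26 mm thick, with a bent stalk. Origin at its underside.
- calculator: Bystander: grey desk calculator 100 x 150 x 16 mm. Origin at its underside.
- pliers: Bystander: pliers lying flat, about 180 mm long, 15 mm high. Origin at its underside.
- hammer: Bystander: hammer lying flat, 240 mm long. Origin at its underside.

How it is judged:
By the outcome, as a careful person would: the job done as asked, in the order asked, and still so for the second after the job is handed in, with the robot touching nothing.
It also fails if it takes over 51 s, if anything falls off the work surface, if the arm or the gripper's body presses on something with over 40 N, if the wrist force passes 120 N, or if a joint passes its speed limit or range.

## Working session

There is one attempt and no reset: what is moved stays moved. The work goes in short steps, Python scripts to look and compute and a tool call to move; the robot and the scene stay as the last step left them, time stands still between calls to the robot, and variables do not carry over. Pictures are saved under pics/ and viewed, and the job is handed in when it is done.

Besides the shell and the picture viewer there is one more tool, called after "Emit:" as a command line: name --argument value ..., lists and objects as JSON in quotes. apply_moves: Moves the arm, as the interface text tells. Its arguments: {"type":"object","properties":{"deltas":{"type":"array"},"squeeze":{"type":"number"}},"required":["deltas"]}

```bash
mkdir -p pics; python3 - <<'E'
from rig import ctrl
import cv2
s=ctrl.sense();print(s)
for n in("scene","top","wrist"):
    im=ctrl.grab_frame(n);cv2.imwrite(f"pics/{n}0.png",im[:,:,::-1])
    print(n,ctrl.calibration(n))
print(ctrl.grasp_offset)
E
```

```text
{'time': 0.0, 'q': array([-1.43300624e+00,  2.87166945e-01,  1.57818126e+00, -2.93299772e-05,
        1.27858379e+00, -1.49984516e-01]), 'joint_velocities': array([ 0.00023625, -0.00058273,  0.0013864 , -0.00072355, -0.0030888 ,
       -0.00032385]), 'joint_torque': array([-1.77357292e-04, -4.05985630e+01, -2.92626679e+01, -1.77395177e-04,
        5.78504551e-03, -2.88679454e-07]), 'tcp_pos': array([ 0.19150593, -0.64649386,  0.19434411]), 'tool_rot': array([ 9.89664784e-01,  1.43395418e-01, -6.90641578e-06, -1.16973569e-03]), 'wrist_force': array([ 0.13015027,  0.38692242, -0.30378432]), 'moment': array([0.00153314, 0.0270324 , 0.03562913]), 'grip_width': 0.08510123238022482}
scene {'mtx': array([[366.75786983,   0.        , 257.23306951],
       [  0.        , 366.75786983, 195.80874143],
       [  0.        ,   0.        ,   1.        ]]), 'R': array([[ 0.14418285,  0.98953487,  0.00566106],
       [ 0.83047243, -0.11789151, -0.54444204],
       [-0.53807699,  0.08320056, -0.83877936]]), 't': array([-0.06237669, -0.35654794,  1.41082227])}
top {'mtx': array([[482.33534605,   0.   
[... 196 characters left out ...]
  [-9.76668236e-01, -1.42133095e-02, -2.14282848e-01],
       [ 2.14293838e-01,  7.63098478e-04, -9.76768943e-01]]), 't': array([-0.00849836,  0.53300107,  1.50242141])}
wrist {'mtx': array([[297.31863964,   0.        , 254.6985321 ],
       [  0.        , 297.31863964, 190.31344119],
       [  0.        ,   0.        ,   1.        ]]), 'hand_eye': array([[ 1.24351039e-03, -9.56024547e-01, -2.93284026e-01,
         7.36081061e-02],
       [ 9.99999224e-01,  1.20995834e-03,  2.95820919e-04,
        -1.37935243e-04],
       [ 7.20493948e-05, -2.93284166e-01,  9.56025310e-01,
        -1.78750923e-01],
       [ 0.00000000e+00,  0.00000000e+00,  0.00000000e+00,
         1.00000000e+00]])}
-0.0187
```

View pics/scene0.png

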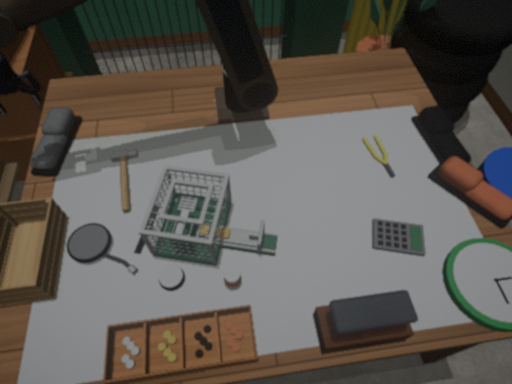

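View pics/top0.png

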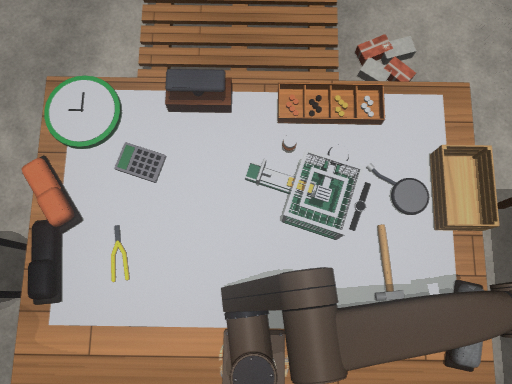

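```bash
python3 - <<'E'
import cv2
im=cv2.imread("pics/top0.png")
c=im[40:220,140:340];cv2.imwrite("pics/topc.png",cv2.resize(c,None,fx=4,fy=4,interpolation=cv2.INTER_CUBIC)[:600*2,:800])
im=cv2.imread("pics/scene0.png")
E
python3 -c "
import cv2
im=cv2.imread('pics/top0.png');
cv2.imwrite('pics/topc.png',cv2.resize(im[60:210,120:320],None,fx=4,fy=4,interpolation=cv2.INTER_CUBIC))"
python3 -c "
import cv2
im=cv2.imread('pics/top0.png');
cv2.imwrite('pics/topd.png',cv2.resize(im[135:245,235:375],None,fx=5.5,fy=5.4,interpolation=cv2.INTER_CUBIC))
im=cv2.imread('pics/scene0.png');
cv2.imwrite('pics/scened.png',cv2.resize(im[160:290,130:290],None,fx=5,fy=4.6,interpolation=cv2.INTER_CUBIC))"
```

```text
(no output)
```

View pics/topd.png

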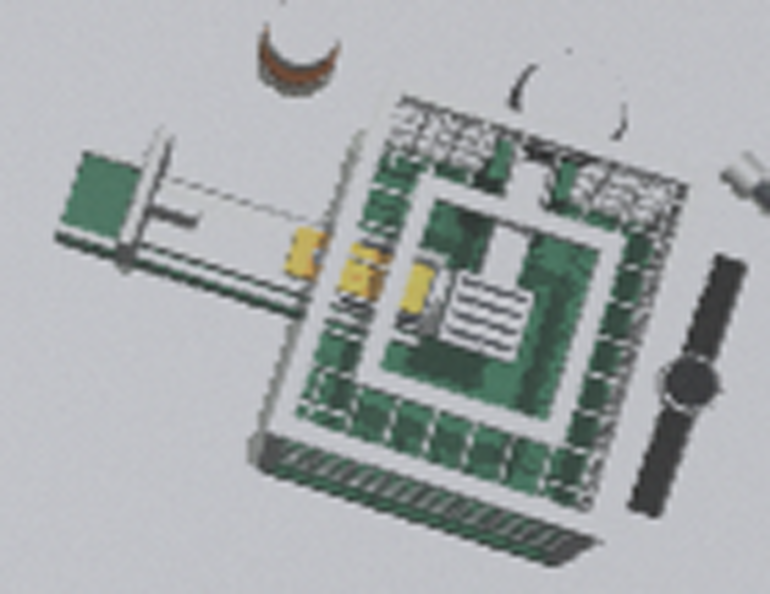

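View pics/scened.png

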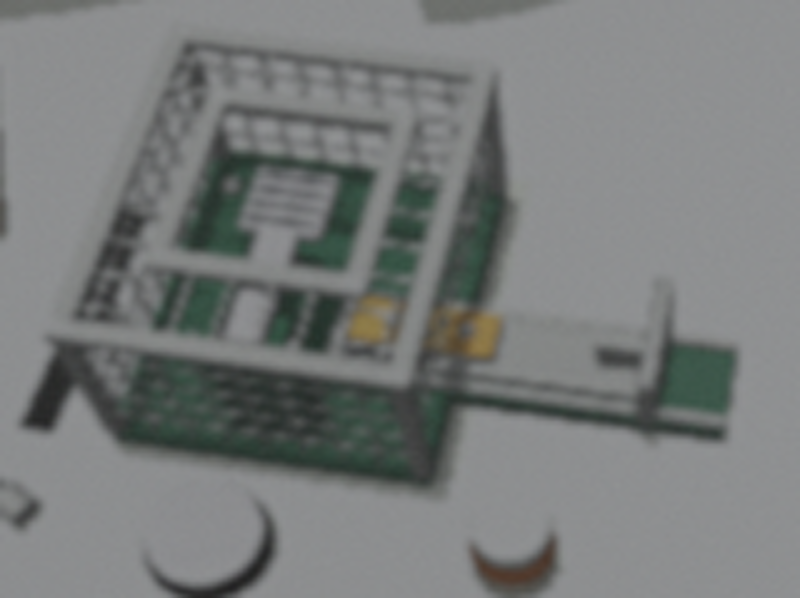

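```bash
cat > h.py <<'E'
from rig import ctrl
import numpy as np
from scipy.optimize import least_squares
def proj(n,X):
    c=ctrl.calibration(n);p=(c["R"]@np.atleast_2d(X).T).T+c["t"];p=p@c["mtx"].T;return p[:,:2]/p[:,2:]
def P2W(v,p):
    x,y,a=v;p=np.atleast_2d(p);c,s=np.cos(a),np.sin(a)
    return np.c_[x+c*p[:,0]-s*p[:,1],y+s*p[:,0]+c*p[:,1],p[:,2]]
def ray_z(n,uv,z):
    c=ctrl.calibration(n);d=c["R"].T@np.linalg.solve(c["mtx"],[uv[0],uv[1],1]);o=-c["R"].T@c["t"]
    return o+d*(z-o[2])/d[2]
E
cat > fit.py <<'E'
from h import *
T=lambda u,v:(235+u/5.5,135+v/5.4)
S=lambda u,v:(130+u/5,160+v/4.6)
w=[(47,48,150),(47,-48,150),(-57,-48,150),(-57,48,150)]
ob=[(n,p,q) for n,p,q in
 [("top",w[0],T(435,200)),("top",w[1],T(605,248)),("top",w[2],T(550,418)),("top",w[3],T(387,370)),
 ("top",(111,96,150),T(400,95)),("top",(111,-96,150),T(690,185)),
 ("scene",w[0],S(352,275)),("scene",w[1],S(175,250)),("scene",w[2],S(230,105)),("scene",w[3],S(393,124)),
 ("scene",(111,96,150),S(410,388)),("scene",(111,-96,150),S(48,338)),("scene",(-111,-96,150),S(180,38)),("scene",(-111,96,150),S(495,68)),
 ("top",(52,255,24),T(85,152)),("top",(-12,255,24),T(58,232))]]
def f(v,each=False):
    r=np.array([proj(n,P2W(v,np.array(p)/1000))[0]-q for n,p,q in ob])
    return r if each else r.ravel()
s=least_squares(f,[.6,-.1,-.2],loss="soft_l1")
print(s.x);print(np.c_[f(s.x,1)].round(1))
v=s.x
# plate: push plate top outer edges, z=80
for n,uvs in (("top",[T(163,135),T(122,268)]),):
    pass
for n in("top","scene"):
  for d in(0,.04,.075):
    print(n,d,[proj(n,P2W(v,[x,.16+d,z]))[0].round(1).tolist() for x in(-.018,.058) for z in (.02,.08)])
E
python3 fit.py
```

```text
[ 0.51589025 -0.20694339 -0.29861146]
[[-0.7 -1.5]
 [-1.5 -1. ]
 [-0.9 -0.5]
 [-1.8 -1.3]
 [-3.4 -5.7]
 [ 3.7 -4. ]
 [-1.1 -1.1]
 [-1.1 -0.7]
 [-1.3 -0.9]
 [-0.3 -0.6]
 [-0.1 -1.2]
 [-1.2 -0.9]
 [-2.3 -3.7]
 [ 0.1 -1.7]
 [-0.4 -2.9]
 [-1.4 -0.1]]
top 0 [[270.8, 188.4], [271.4, 184.3], [277.6, 167.3], [278.5, 162.5]]
top 0.04 [[259.3, 184.8], [259.5, 180.6], [266.2, 163.8], [266.7, 158.8]]
top 0.075 [[249.3, 181.6], [249.1, 177.3], [256.3, 160.7], [256.4, 155.6]]
scene 0 [[246.6, 226.4], [246.2, 216.5], [242.1, 249.5], [241.5, 240.3]]
scene 0.04 [[259.8, 228.3], [260.1, 218.4], [255.9, 251.5], [255.9, 242.3]]
scene 0.075 [[271.5, 229.9], [272.3, 220.1], [268.0, 253.3], [268.6, 244.2]]
```

```bash
sed -i 's|235+u/5.5,135+v/5.4|235+(u+.5)/5.5-.5,135+(v+.5)/5.4-.5|; s|130+u/5,160+v/4.6|130+(u+.5)/5-.5,160+(v+.5)/4.6-.5|; /^ ("top",(111/d; s|("scene",(-111,-96,150),S(180,38)),||' fit.py
cat >> fit.py <<'E'
import cv2
for n,(y0,y1,x0,x1) in(("top",(130,250,230,380)),("scene",(160,290,130,290))):
    im=cv2.imread(f"pics/{n}0.png");im=cv2.resize(im[y0:y1,x0:x1],None,fx=5,fy=4.6,interpolation=cv2.INTER_CUBIC)
    def L(pts,c):
        q=proj(n,P2W(v,np.array(pts)/1000));q=np.c_[(q[:,0]-x0+.5)*5,(q[:,1]-y0+.5)*4.6].astype(np.int32)
        cv2.polylines(im,[q],True,c,1,cv2.LINE_AA)
    L(w,(0,0,255));L([(111,96,150),(111,-96,150),(-111,-96,150),(-111,96,150)],(255,0,0))
    L([(52,255,18),(52,96,18),(-12,96,18),(-12,255,18)],(0,255,255))
    L([(17,23,134),(17,-23,134),(-27,-23,134),(-27,23,134)],(255,0,255))
    for d in(0,40,75):L([(-18,160+d,20),(58,160+d,20),(58,160+d,80),(-18,160+d,80)],(0,128,255))
    cv2.imwrite(f"pics/ov_{n}.png",im)
E
python3 fit.py|head -16
```

```text
[ 0.51621224 -0.207508   -0.29473924]
[[-0.2 -1.2]
 [-1.  -0.8]
 [-0.2 -0.3]
 [-1.1 -0.9]
 [-0.8 -0.7]
 [-0.9 -0.1]
 [-1.2 -0.4]
 [-0.2 -0.2]
 [ 0.3 -0.7]
 [-0.9 -0.3]
 [ 0.2 -1.4]
 [ 0.1 -2.4]
 [-0.9  0.5]]
top 0 [[270.9, 188.5], [271.5, 184.4], [277.7, 167.4], [278.5, 162.6]]
top 0.04 [[259.4, 184.9], [259.6, 180.7], [266.3, 163.9], [266.7, 158.9]]
```

View pics/ov_top.png

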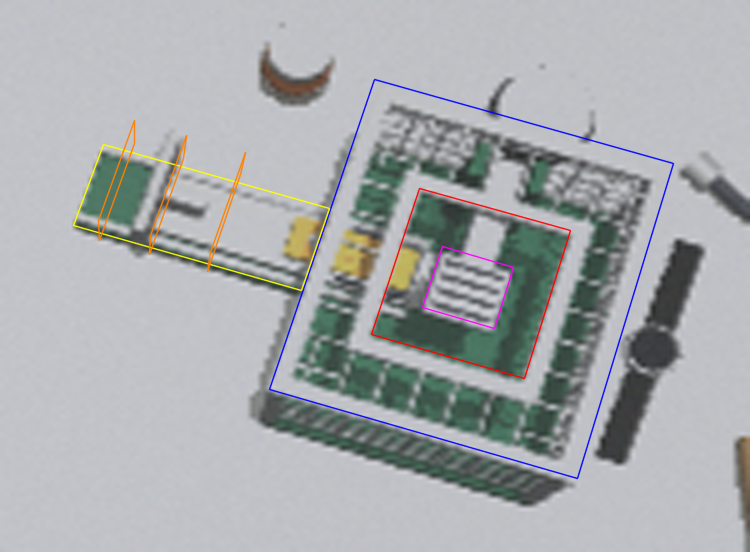

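View pics/ov_scene.png

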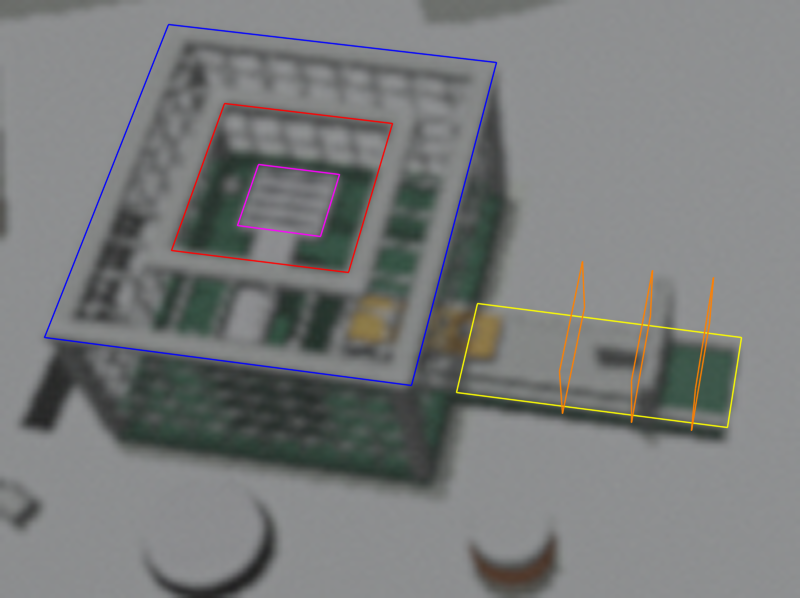

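Emit:
apply_moves --deltas '[{"xyz":[0,0,-18],"delta_rot":[0,0,-0.165],"jaw":1},{"xyz":[0,0,-18],"delta_rot":[0,0,-0.165],"jaw":1},{"xyz":[0,0,-18],"delta_rot":[0,0,-0.165],"jaw":1},{"xyz":[0,0,-18],"delta_rot":[0,0,-0.165],"jaw":1},{"xyz":[0,0,-18],"delta_rot":[0,0,-0.165],"jaw":1},{"xyz":[0,0,-18],"delta_rot":[0,0,-0.163],"jaw":1},{"xyz":[43,15,0],"delta_rot":[0,0,0],"jaw":1},{"xyz":[43,15,0],"delta_rot":[0,0,0],"jaw":1},{"xyz":[43,15,0],"delta_rot":[0,0,0],"jaw":1},{"xyz":[43,15,0],"delta_rot":[0,0,0],"jaw":1},{"xyz":[43,15,0],"delta_rot":[0,0,0],"jaw":1},{"xyz":[43,15,0],"delta_rot":[0,0,0],"jaw":1},{"xyz":[43,15,0],"delta_rot":[0,0,0],"jaw":1},{"xyz":[43,15,0],"delta_rot":[0,0,0],"jaw":1},{"xyz":[43,15,0],"delta_rot":[0,0,0],"jaw":1},{"xyz":[43,15,0],"delta_rot":[0,0,0],"jaw":1},{"xyz":[43,15,0],"delta_rot":[0,0,0],"jaw":1},{"xyz":[43,15,0],"delta_rot":[0,0,0],"jaw":1},{"xyz":[0,0,0],"delta_rot":[0,0,0],"jaw":1},{"xyz":[0,0,0],"delta_rot":[0,0,0],"jaw":1}]' --squeeze 60

```text
time: 2.65
tcp_pos: [0.5135, -0.206, 0.3034]
tool_rot: [0.803, 0.596, -0.0, -0.0]
wrist_force: [-0.1, -0.1, 1.3]
grip_width: -0.0
```

```bash
cat > snap.py <<'E'
import sys,json,cv2
from h import *
tag=sys.argv[1]
s=ctrl.sense()
for n in sys.argv[2:]:
    s=ctrl.sense();im=ctrl.grab_frame(n);cv2.imwrite(f"pics/{n}_{tag}.png",im[:,:,::-1])
json.dump({k:np.asarray(s[k]).tolist() for k in s},open(f"s_{tag}.json","w"))
print({k:np.round(s[k],4).tolist() for k in("time","q","tcp_pos","tool_rot","wrist_force","grip_width")})
E
python3 snap.py a wrist
python3 -c "
import cv2
im=cv2.imread('pics/wrist_a.png');cv2.imwrite('pics/wrist_a2.png',cv2.resize(im,(800,600),interpolation=cv2.INTER_CUBIC))"
```

```text
{'time': 2.65, 'q': [-0.5646, -0.0469, 1.7475, -0.0006, 1.4416, -0.2699], 'tcp_pos': [0.5135, -0.206, 0.3034], 'tool_rot': [0.8032, 0.5956, -0.0004, -0.0002], 'wrist_force': [-0.0806, -0.112, 1.3084], 'grip_width': -0.0}
```

View pics/wrist_a2.png

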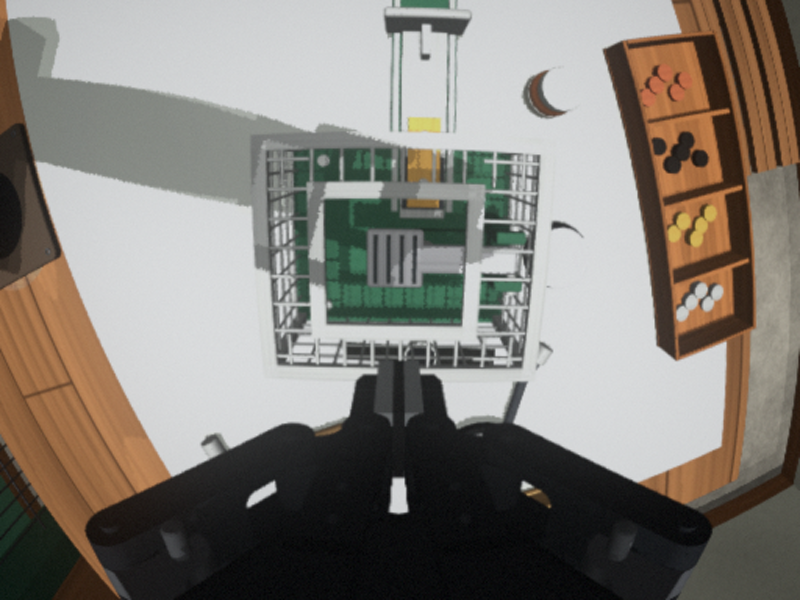

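```bash
cat >> h.py <<'E'
from scipy.spatial.transform import Rotation as Rn
def wproj(s,X):
    c=ctrl.calibration("wrist");R=Rn.from_quat(s["tool_rot"]).as_matrix()
    p=(np.atleast_2d(X)-s["tcp_pos"])@R
    H=c["hand_eye"];p=(p-H[:3,3])@H[:3,:3]
    th=np.arctan2(np.hypot(p[:,0],p[:,1]),p[:,2]);ph=np.arctan2(p[:,1],p[:,0]);f=c["mtx"][0,0]
    return np.c_[c["mtx"][0,2]+f*th*np.cos(ph),c["mtx"][1,2]+f*th*np.sin(ph)]
E
python3 - <<'E'
import cv2
im=cv2.imread('pics/wrist_a.png')
cv2.imwrite('pics/wa3.png',cv2.resize(im[80:250,155:365],None,fx=3.8,fy=3.5,interpolation=cv2.INTER_CUBIC))
cv2.imwrite('pics/wa4.png',cv2.resize(im[0:50,230:320],None,fx=8,fy=8,interpolation=cv2.INTER_CUBIC))
E
```

```text
(no output)
```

View pics/wa3.png

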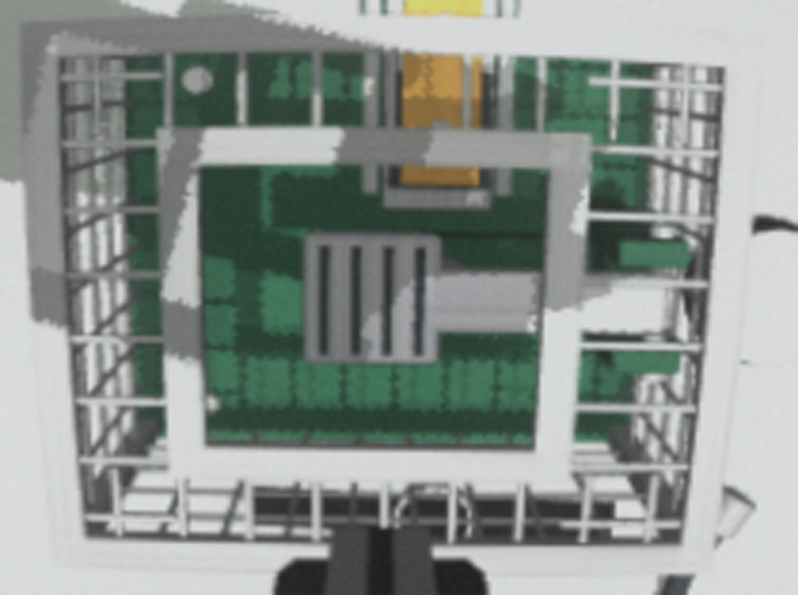

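View pics/wa4.png

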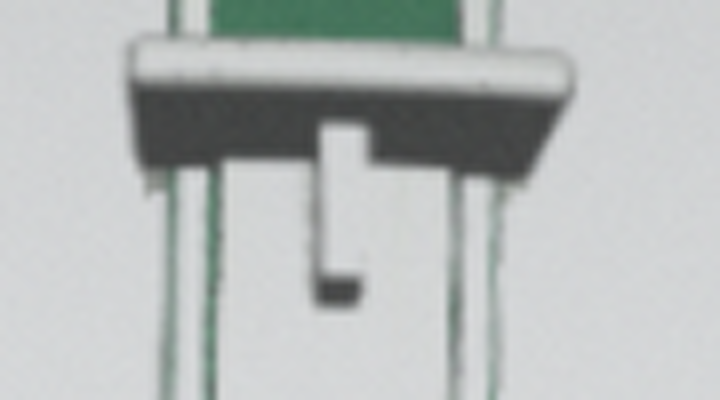

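```bash
cat > fitw.py <<'E'
from h import *
import json
s=json.load(open("s_a.json"))
W=lambda u,v:(155+(u+.5)/3.8-.5,80+(v+.5)/3.5-.5)
V=lambda u,v:(230+(u+.5)/8-.5,(v+.5)/8-.5)
ob=[((-57,48,150),W(198,165)),((47,48,150),W(548,165)),((47,-48,150),W(537,447)),((-57,-48,150),W(205,447)),
((-111,96,150),W(22,25)),((111,96,150),W(757,28)),((111,-96,150),W(735,570)),((-111,-96,150),W(57,567)),
((-27,23,134),W(305,236)),((17,23,134),W(440,236)),((17,-23,134),W(438,362)),((-27,-23,134),W(305,362))]
def f(v,e=0):
    r=np.array([wproj(s,P2W(v,np.array(p)/1000))[0]-q for p,q in ob]);return r if e else r.ravel()
r=least_squares(f,[.516,-.207,-.295],loss="soft_l1");v=r.x
print(v,f(v,1).round(1).tolist())
g=lambda d:np.array([wproj(s,P2W(v,[x,.16+d[0],.08]))[0]-q for x,q in((-.018,V(130,38)),(.058,V(573,48)))]).ravel()
print(least_squares(g,[.04]).x,g(least_squares(g,[.04]).x))
print("lever",P2W(v,[-.005,0,.134]),"plate home",P2W(v,[.02,.16,.05]))
E
python3 fitw.py
```

```text
[ 0.51452458 -0.20755797 -0.29636667] [[-0.5, -0.1], [0.2, 0.1], [-0.0, 0.3], [0.6, -0.0], [-1.2, -0.0], [0.9, 0.0], [-5.4, -0.3], [0.4, 0.1], [-0.8, -0.8], [0.9, -0.7], [0.8, 0.7], [-0.3, 0.6]]
[0.05238034] [-2.16209982 -0.07356583 -1.02637377  0.07243046]
lever [[ 0.50974256 -0.20609774  0.134     ]] plate home [[ 0.58038021 -0.06037429  0.05      ]]
```

Emit:
apply_moves --deltas '[{"xyz":[43,3,0],"delta_rot":[0,0,0],"jaw":1},{"xyz":[43,3,0],"delta_rot":[0,0,0],"jaw":1},{"xyz":[43,3,0],"delta_rot":[0,0,0],"jaw":1},{"xyz":[43,4,0],"delta_rot":[0,0,0],"jaw":1},{"xyz":[43,4,0],"delta_rot":[0,0,0],"jaw":1},{"xyz":[43,4,0],"delta_rot":[0,0,0],"jaw":1},{"xyz":[0,0,40],"delta_rot":[0,0,0],"jaw":1},{"xyz":[0,0,40],"delta_rot":[0,0,0],"jaw":1},{"xyz":[0,0,40],"delta_rot":[0,0,0],"jaw":1},{"xyz":[0,0,40],"delta_rot":[0,0,0],"jaw":1},{"xyz":[0,0,40],"delta_rot":[0,0,0],"jaw":1},{"xyz":[0,0,38],"delta_rot":[0,0,0],"jaw":1},{"xyz":[0,0,20],"delta_rot":[0,0,0],"jaw":1},{"xyz":[0,0,0],"delta_rot":[0,0,0],"jaw":1},{"xyz":[0,0,0],"delta_rot":[0,0,0],"jaw":1}]'

```text
time: 4.58
tcp_pos: [0.6105, 0.0344, 0.0476]
tool_rot: [0.803, 0.595, 0.001, 0.001]
wrist_force: [-0.2, 0.6, -0.0]
grip_width: -0.0003
```

```bash
cat > pp.py <<'E'
from h import *
s=ctrl.sense();v=[.51452,-.20756,-.29637];R=Rn.from_euler("z",v[2]).as_matrix()
p=R.T@(s["tcp_pos"]-np.array([v[0],v[1],0]))
print(s["time"],"press mm",(p*1000).round(1),"F",(R.T@s["wrist_force"]).round(1))
E
python3 snap.py b wrist scene; python3 pp.py
python3 -c "
import cv2
im=cv2.imread('pics/wrist_b.png');cv2.imwrite('pics/wrist_b2.png',cv2.resize(im,(800,600),interpolation=cv2.INTER_CUBIC))"
```

```text
{'time': 4.625, 'q': [-0.1093, 0.3067, 1.8415, -0.0, 0.9895, 0.186], 'tcp_pos': [0.6107, 0.0345, 0.048], 'tool_rot': [0.8034, 0.5954, 0.0014, 0.0013], 'wrist_force': [-0.2077, 0.7694, 0.3643], 'grip_width': 0.0003}
4.675 press mm [ 21.2 259.7  48. ] F [-0.1  0.7  0. ]
```

View pics/wrist_b2.png

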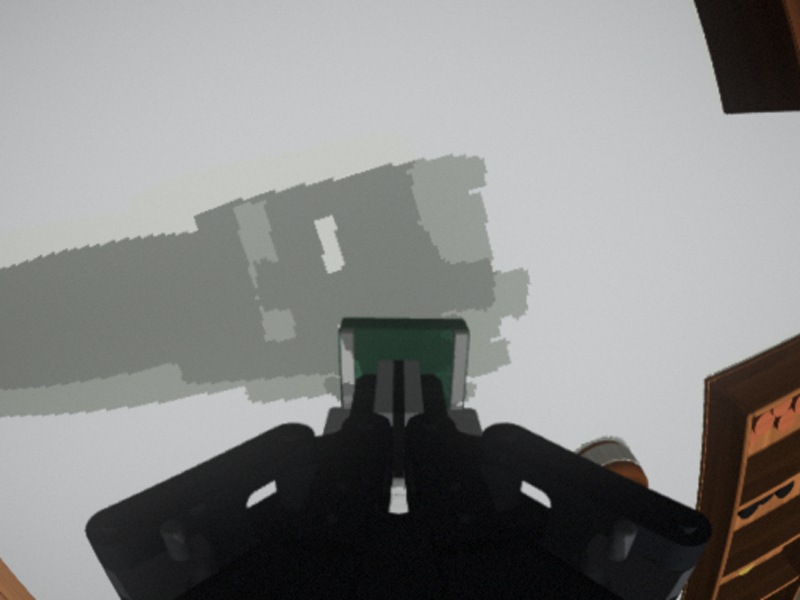

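View pics/scene_b.png

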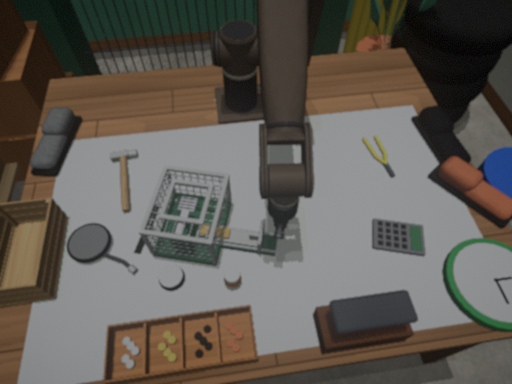

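Emit:
apply_moves --deltas '[{"xyz":[-10,0,0],"delta_rot":[0,0,0],"jaw":1},{"xyz":[-10,-1,0],"delta_rot":[0,0,0],"jaw":1},{"xyz":[-8,0,0],"delta_rot":[0,0,0],"jaw":1},{"xyz":[-5,0,0],"delta_rot":[0,0,0],"jaw":1},{"xyz":[-5,0,0],"delta_rot":[0,0,0],"jaw":1},{"xyz":[-5,0,0],"delta_rot":[0,0,0],"jaw":1},{"xyz":[-5,0,0],"delta_rot":[0,0,0],"jaw":1},{"xyz":[-5,0,0],"delta_rot":[0,0,0],"jaw":1},{"xyz":[-5,0,0],"delta_rot":[0,0,0],"jaw":1},{"xyz":[-5,0,0],"delta_rot":[0,0,0],"jaw":1},{"xyz":[-5,0,0],"delta_rot":[0,0,0],"jaw":1},{"xyz":[-5,0,0],"delta_rot":[0,0,0],"jaw":1}]'

```text
time: 6.18
tcp_pos: [0.5867, -0.0349, 0.0457]
tool_rot: [0.803, 0.596, 0.0, 0.0]
wrist_force: [0.1, 0.3, 0.2]
grip_width: 0.0
```

```bash
python3 pp.py
```

```text
6.175 press mm [ 18.6 186.2  45.7] F [0.  0.3 0.2]
```

```bash
python3 snap.py c scene; python3 pp.py
python3 -c "
import cv2
im=cv2.imread('pics/scene_c.png');cv2.imwrite('pics/scene_c2.png',cv2.resize(im[160:290,180:340],None,fx=5,fy=4.6,interpolation=cv2.INTER_CUBIC))"
```

```text
{'time': 6.175, 'q': [-0.232, 0.2647, 1.8995, 0.0, 0.9774, 0.0629], 'tcp_pos': [0.5867, -0.0349, 0.0457], 'tool_rot': [0.8033, 0.5955, 0.0, 0.0], 'wrist_force': [0.1188, 0.3256, 0.221], 'grip_width': 0.0}
6.225 press mm [ 18.7 185.6  45.7] F [-0.4 -0.8  0.3]
```

View pics/scene_c2.png

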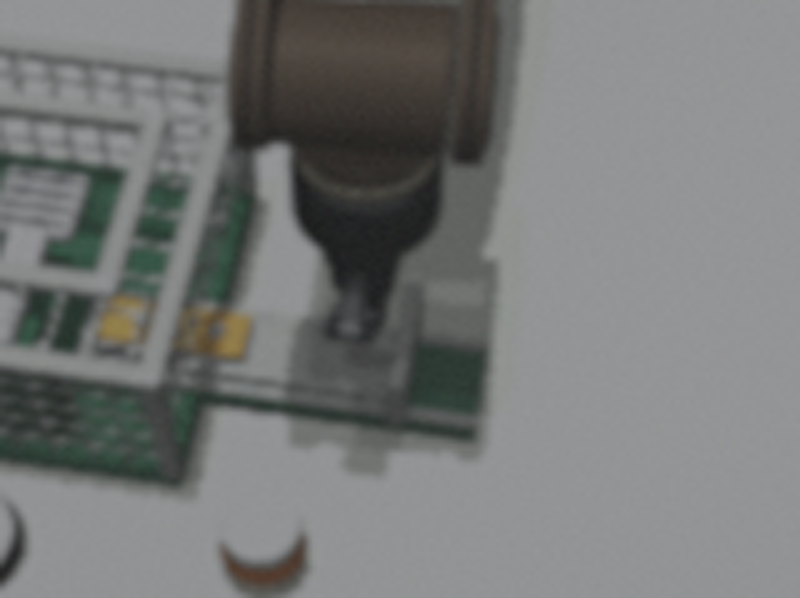

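```bash
python3 - <<'E'
from h import *
c=ctrl.calibration("scene");print("cam",-c["R"].T@c["t"])
v=[.51452,-.20756,-.29637]
C=lambda q:[((q[0]-180+.5)*5).round(),((q[1]-160+.5)*4.6).round()]
print("tcp",C(proj("scene",ctrl.sense()["tcp_pos"])[0]))
for y in(160,175,190,212):print(y,[C(proj("scene",P2W(v,[x/1e3,y/1e3,z/1e3]))[0]) for x,z in((-18,80),(58,80),(58,20),(-18,20))])
E
```

```text
cam [ 1.06422788 -0.09769127  0.98960204]
tcp [np.float64(367.0), np.float64(343.0)]
160 [[np.float64(332.0), np.float64(260.0)], [np.float64(309.0), np.float64(369.0)], [np.float64(312.0), np.float64(412.0)], [np.float64(334.0), np.float64(306.0)]]
175 [[np.float64(358.0), np.float64(263.0)], [np.float64(336.0), np.float64(373.0)], [np.float64(338.0), np.float64(415.0)], [np.float64(359.0), np.float64(309.0)]]
190 [[np.float64(384.0), np.float64(266.0)], [np.float64(363.0), np.float64(376.0)], [np.float64(364.0), np.float64(418.0)], [np.float64(384.0), np.float64(312.0)]]
212 [[np.float64(422.0), np.float64(271.0)], [np.float64(403.0), np.float64(381.0)], [np.float64(401.0), np.float64(423.0)], [np.float64(420.0), np.float64(317.0)]]
```

```bash
python3 snap.py d wrist top; 
python3 -c "
import cv2
im=cv2.imread('pics/scene_b.png');cv2.imwrite('pics/scene_b2.png',cv2.resize(im[160:290,180:340],None,fx=5,fy=4.6,interpolation=cv2.INTER_CUBIC))
im=cv2.imread('pics/wrist_d.png');cv2.imwrite('pics/wrist_d2.png',cv2.resize(im,(800,600),interpolation=cv2.INTER_CUBIC))
im=cv2.imread('pics/top_d.png');cv2.imwrite('pics/top_d2.png',cv2.resize(im[130:250,210:370],None,fx=5,fy=5,interpolation=cv2.INTER_CUBIC))"
```

```text
{'time': 6.275, 'q': [-0.2323, 0.2647, 1.8995, -0.0001, 0.9774, 0.0633], 'tcp_pos': [0.5867, -0.0351, 0.0457], 'tool_rot': [0.8035, 0.5953, -0.0, 0.0], 'wrist_force': [1.2394, -0.3694, -0.8939], 'grip_width': -0.0001}
```

View pics/scene_b2.png

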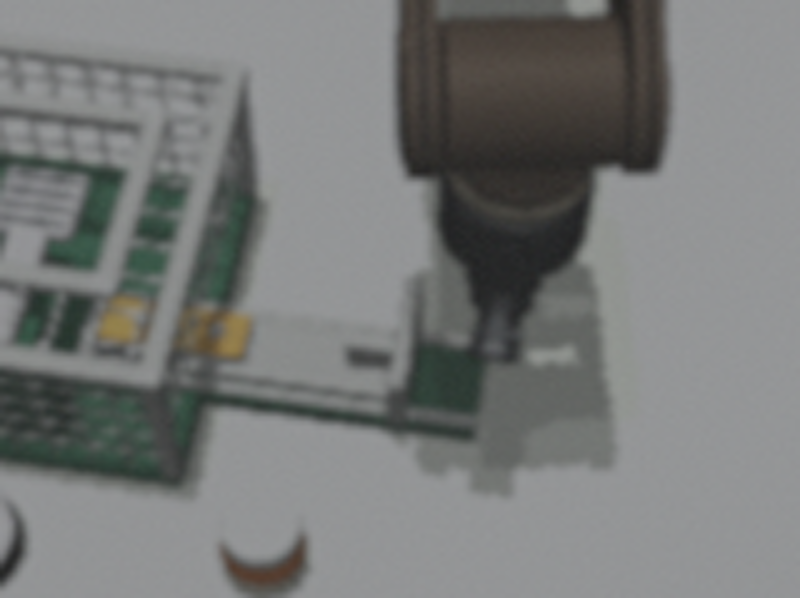

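View pics/wrist_d2.png

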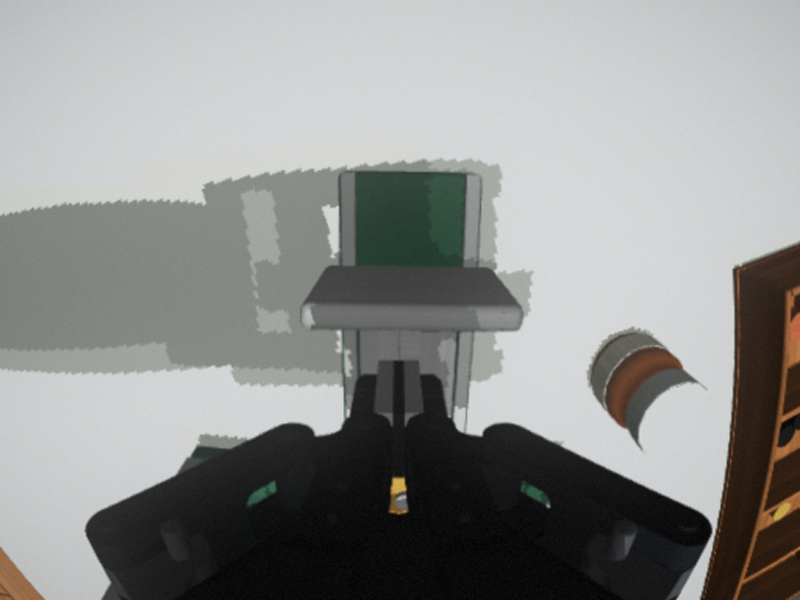

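View pics/top_d2.png

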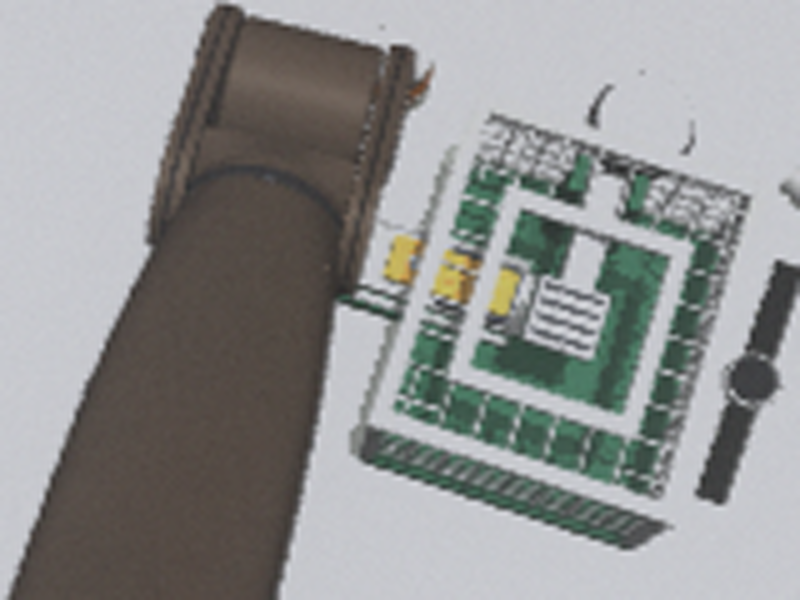

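```bash
python3 - <<'E'
from h import *
s=ctrl.sense();v=[.51452,-.20756,-.29637]
for y in(160,170,190,200,212):print(y,[(wproj(s,P2W(v,[x/1e3,y/1e3,z/1e3]))[0]*1.5625).round().tolist() for x,z in((-18,80),(58,80),(-18,20))])
print("end",[(wproj(s,P2W(v,[x/1e3,.255,z/1e3]))[0]*1.5625).round().tolist() for x,z in((-12,24),(52,24))])
print("tcp",(wproj(s,s["tcp_pos"])*1.5625).round())
E
```

```text
160 [[303.0, 439.0], [504.0, 439.0], [325.0, 371.0]]
170 [[301.0, 417.0], [507.0, 417.0], [324.0, 352.0]]
190 [[296.0, 369.0], [513.0, 369.0], [322.0, 313.0]]
200 [[294.0, 342.0], [515.0, 343.0], [321.0, 293.0]]
212 [[291.0, 309.0], [518.0, 309.0], [320.0, 267.0]]
end [[329.0, 173.0], [478.0, 173.0]]
tcp [[400. 342.]]
```

```bash
python3 - <<'E'
from h import *
import json
s=json.load(open("s_b.json"))
C=lambda q:[((q[0]-180+.5)*5).round(),((q[1]-160+.5)*4.6).round()]
R=Rn.from_quat(s["tool_rot"]).as_matrix()
for p in((0,0,0),(11,0,0),(-11,0,0),(11,0,-19),(0,0,-19),(0,0,-30)):
    X=np.array(s["tcp_pos"])+R@(np.array(p)/1e3)
    print(p,"scene",C(proj("scene",X)[0]),"wrist",(wproj(s,X)[0]*1.5625).round())
E
python3 -c "
import cv2
im=cv2.imread('pics/wrist_d.png');cv2.imwrite('pics/wrist_d3.png',cv2.resize(im[160:300,180:340],None,fx=5,fy=4.2,interpolation=cv2.INTER_CUBIC))
im=cv2.imread('pics/scene_c.png');cv2.imwrite('pics/scene_c3.png',cv2.resize(im[205:265,225:295],None,fx=10,fy=10,interpolation=cv2.INTER_CUBIC))"
```

```text
(0, 0, 0) scene [np.float64(494.0), np.float64(361.0)] wrist [400. 342.]
(11, 0, 0) scene [np.float64(513.0), np.float64(364.0)] wrist [400. 317.]
(-11, 0, 0) scene [np.float64(475.0), np.float64(359.0)] wrist [400. 366.]
(11, 0, -19) scene [np.float64(515.0), np.float64(350.0)] wrist [401. 334.]
(0, 0, -19) scene [np.float64(496.0), np.float64(347.0)] wrist [401. 361.]
(0, 0, -30) scene [np.float64(497.0), np.float64(339.0)] wrist [401. 374.]
```

View pics/wrist_d3.png

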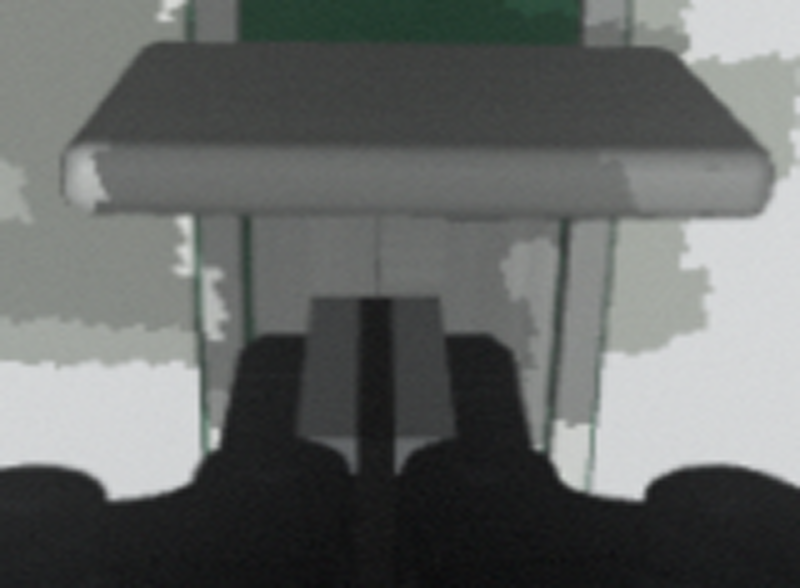

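View pics/scene_c3.png

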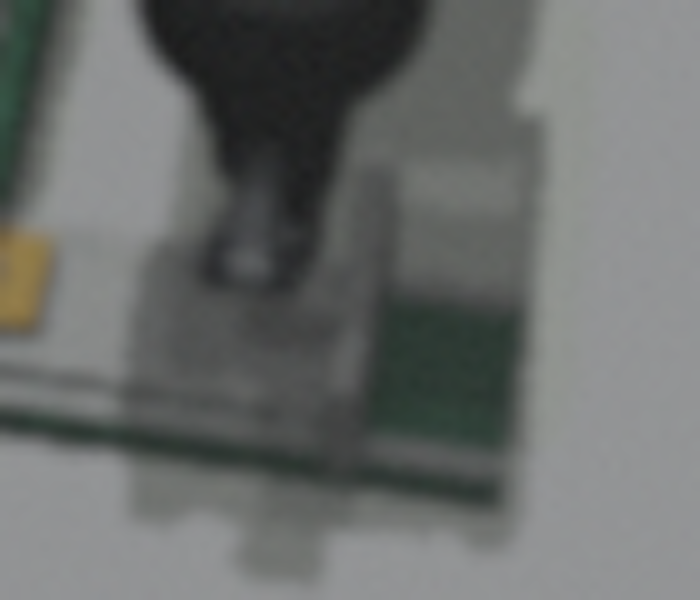

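Emit:
apply_moves --deltas '[{"xyz":[0,0,-20],"delta_rot":[0,0,0],"jaw":1},{"xyz":[0,0,-25],"delta_rot":[0,0,0],"jaw":1},{"xyz":[0,0,-25],"delta_rot":[0,0,0],"jaw":1},{"xyz":[20,0,0],"delta_rot":[0,0,0],"jaw":1},{"xyz":[25,0,0],"delta_rot":[0,0,0],"jaw":1},{"xyz":[15,0,0],"delta_rot":[0,0,0],"jaw":1},{"xyz":[0,0,25],"delta_rot":[0,0,0],"jaw":1},{"xyz":[0,0,25],"delta_rot":[0,0,0],"jaw":1},{"xyz":[0,0,15],"delta_rot":[0,0,0],"jaw":1},{"xyz":[0,0,0],"delta_rot":[0,0,0],"jaw":1}]'

```text
time: 7.58
tcp_pos: [0.603, 0.0232, 0.049]
tool_rot: [0.803, 0.596, -0.001, -0.001]
wrist_force: [0.3, 0.1, -0.0]
grip_width: -0.0001
```

```bash
python3 pp.py; python3 snap.py e scene
python3 -c "
import cv2
im=cv2.imread('pics/scene_e.png');cv2.imwrite('pics/scene_e3.png',cv2.resize(im[205:265,225:295],None,fx=10,fy=10,interpolation=cv2.INTER_CUBIC))"
```

```text
7.575 press mm [ 17.2 246.6  49. ] F [ 0.2  0.2 -0. ]
{'time': 7.575, 'q': [-0.1295, 0.2932, 1.8566, -0.0, 0.9953, 0.1652], 'tcp_pos': [0.603, 0.0232, 0.049], 'tool_rot': [0.8033, 0.5956, -0.0013, -0.0012], 'wrist_force': [0.2557, 0.0962, -0.0251], 'grip_width': -0.0001}
```

View pics/scene_e3.png

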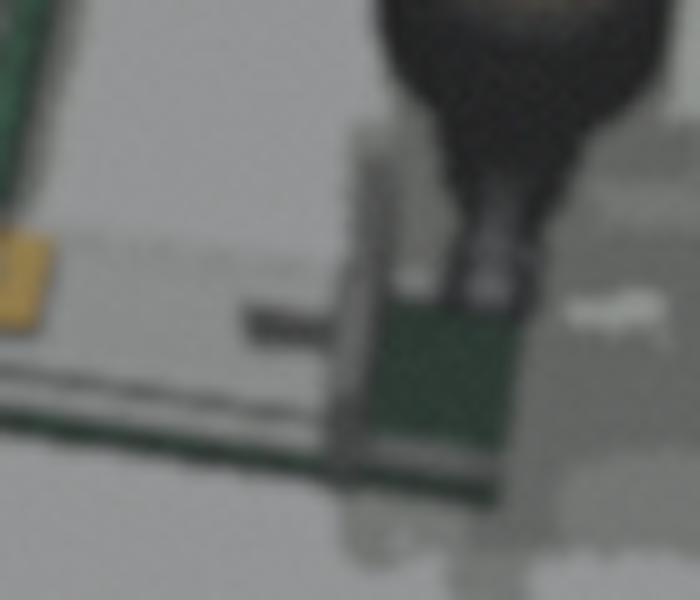

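Emit:
apply_moves --deltas '[{"xyz":[-7,1,0],"delta_rot":[0,0,0],"jaw":1},{"xyz":[-7,1,1],"delta_rot":[0,0,0],"jaw":1},{"xyz":[-5,1,0],"delta_rot":[0,0,0],"jaw":1},{"xyz":[-3,0,0],"delta_rot":[0,0,0],"jaw":1}]'

```text
time: 8.12
tcp_pos: [0.6008, 0.0002, 0.05]
tool_rot: [0.804, 0.595, 0.0, 0.0]
wrist_force: [1.2, 0.3, 0.4]
grip_width: 0.0002
```

Emit:
apply_moves --deltas '[{"xyz":[-3,0,0],"delta_rot":[0,0,0],"jaw":1}]'

```text
time: 8.25
tcp_pos: [0.5998, -0.0023, 0.0498]
tool_rot: [0.803, 0.595, 0.0, 0.0]
wrist_force: [-0.2, 0.7, 0.7]
grip_width: 0.0001
```

Emit:
apply_moves --deltas '[{"xyz":[-3,0,0],"delta_rot":[0,0,0],"jaw":1}]'

```text
time: 8.38
tcp_pos: [0.5989, -0.005, 0.0497]
tool_rot: [0.803, 0.596, -0.0, -0.0]
wrist_force: [1.5, 0.2, -0.1]
grip_width: 0.0
```

Emit:
apply_moves --deltas '[{"xyz":[-3,0,0],"delta_rot":[0,0,0],"jaw":1}]'

```text
time: 8.5
tcp_pos: [0.598, -0.0079, 0.0497]
tool_rot: [0.803, 0.596, -0.0, -0.0]
wrist_force: [0.2, -0.2, 0.8]
grip_width: 0.0003
```

```bash
python3 pp.py; python3 snap.py f wrist scene
python3 -c "
import cv2
im=cv2.imread('pics/scene_f.png');cv2.imwrite('pics/scene_f3.png',cv2.resize(im[205:265,225:295],None,fx=10,fy=10,interpolation=cv2.INTER_CUBIC))
im=cv2.imread('pics/wrist_f.png');cv2.imwrite('pics/wrist_f3.png',cv2.resize(im[160:300,180:340],None,fx=5,fy=4.2,interpolation=cv2.INTER_CUBIC))"
```

```text
8.5 press mm [ 21.5 215.4  49.7] F [ 0.2 -0.2  0.8]
{'time': 8.55, 'q': [-0.1831, 0.2796, 1.8724, -0.0002, 0.9898, 0.1121], 'tcp_pos': [0.5979, -0.0082, 0.0497], 'tool_rot': [0.8034, 0.5955, -0.0001, 0.0], 'wrist_force': [-0.1569, 0.018, -0.2512], 'grip_width': -0.0003}
```

View pics/scene_f3.png

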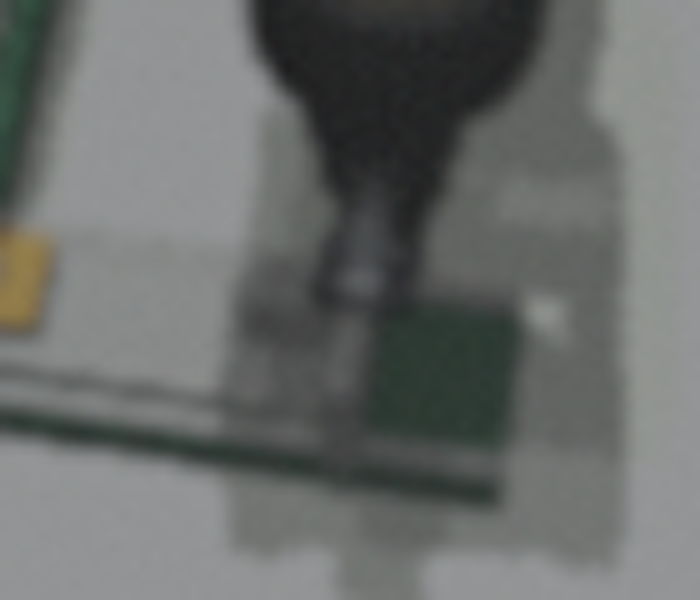

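View pics/wrist_f3.png

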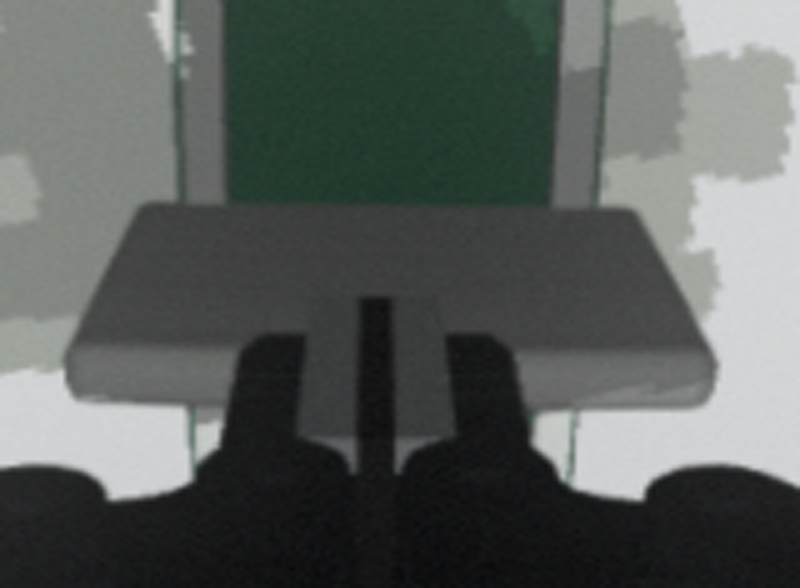

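```bash
python3 - <<'E'
from h import *
import json
v=[.51452,-.20756,-.29637];Rp=Rn.from_euler("z",v[2]).as_matrix()
for t,uv in(("b",(180+497/5-.4,160+358/4.6-.4)),("c",(225+24.5-.5,205+28.8-.5)),("e",(225+48.5-.5,205+30.8-.5)),("f",(225+36.5-.5,205+30.3-.5))):
    s=json.load(open(f"s_{t}.json"));R=Rn.from_quat(s["tool_rot"]).as_matrix()
    print(t,[(R.T@(ray_z("scene",uv,s["tcp_pos"][2]+h)-s["tcp_pos"])*1000).round(1).tolist() for h in(0,.02,.04)])
    print("  px tcp",proj("scene",s["tcp_pos"])[0].round(1),uv)
E
```

```text
b [[1.7, -2.4, -0.0], [1.8, 7.8, -20.0], [1.9, 18.0, -39.9]]
  px tcp [278.3 238.1] (279.0, 237.42608695652174)
c [[-11.8, -0.6, -0.0], [-9.9, 9.5, -20.0], [-8.0, 19.5, -40.0]]
  px tcp [253.  234.1] (249.0, 233.3)
e [[-3.1, -1.8, 0.0], [-2.6, 8.3, -20.0], [-2.2, 18.4, -40.1]]
  px tcp [274. 236.] (273.0, 235.3)
f [[-5.7, -2.1, 0.0], [-4.5, 8.0, -20.0], [-3.3, 18.1, -40.0]]
  px tcp [262.9 235.7] (261.0, 234.8)
```

Emit:
apply_moves --deltas '[{"xyz":[15,0,0],"delta_rot":[0,0,0],"jaw":1},{"xyz":[25,0,0],"delta_rot":[0,0,0],"jaw":1},{"xyz":[20,0,0],"delta_rot":[0,0,0],"jaw":1},{"xyz":[0,0,0],"delta_rot":[0,0,0],"jaw":1}]'

```text
time: 9.1
tcp_pos: [0.6158, 0.0515, 0.0497]
tool_rot: [0.803, 0.597, 0.0, 0.0]
wrist_force: [-0.4, -0.2, -0.4]
grip_width: 0.0003
```

```bash
python3 pp.py; python3 snap.py g wrist scene
python3 -c "
import cv2
im=cv2.imread('pics/scene_g.png');cv2.imwrite('pics/scene_g3.png',cv2.resize(im[195:265,225:315],None,fx=8.5,fy=8.5,interpolation=cv2.INTER_CUBIC))
im=cv2.imread('pics/wrist_g.png');cv2.imwrite('pics/wrist_g3.png',cv2.resize(im,(800,600),interpolation=cv2.INTER_CUBIC))"
```

```text
9.1 press mm [ 21.2 277.3  49.7] F [-0.3 -0.3 -0.4]
{'time': 9.15, 'q': [-0.082, 0.3184, 1.8228, -0.0004, 1.0005, 0.2112], 'tcp_pos': [0.6156, 0.0505, 0.0496], 'tool_rot': [0.8028, 0.5963, -0.0002, 0.0001], 'wrist_force': [0.0066, -0.0978, 0.1902], 'grip_width': -0.0002}
```

View pics/scene_g3.png

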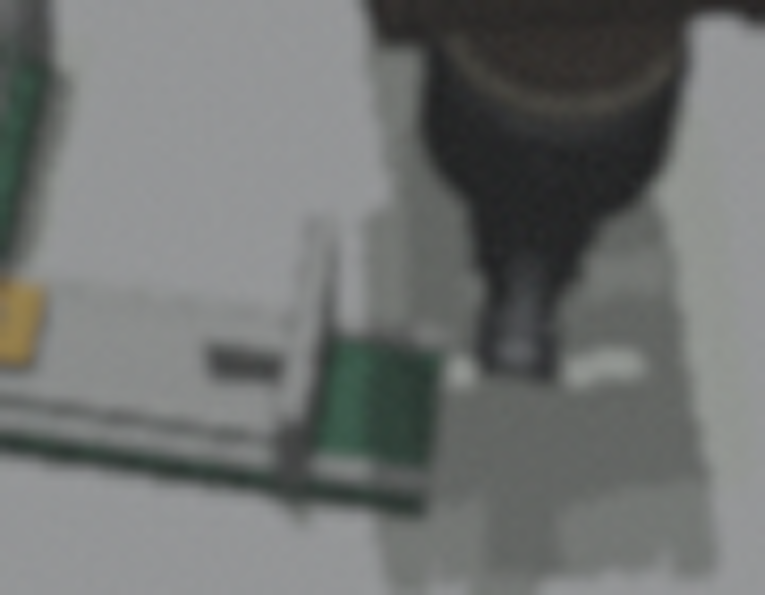

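View pics/wrist_g3.png

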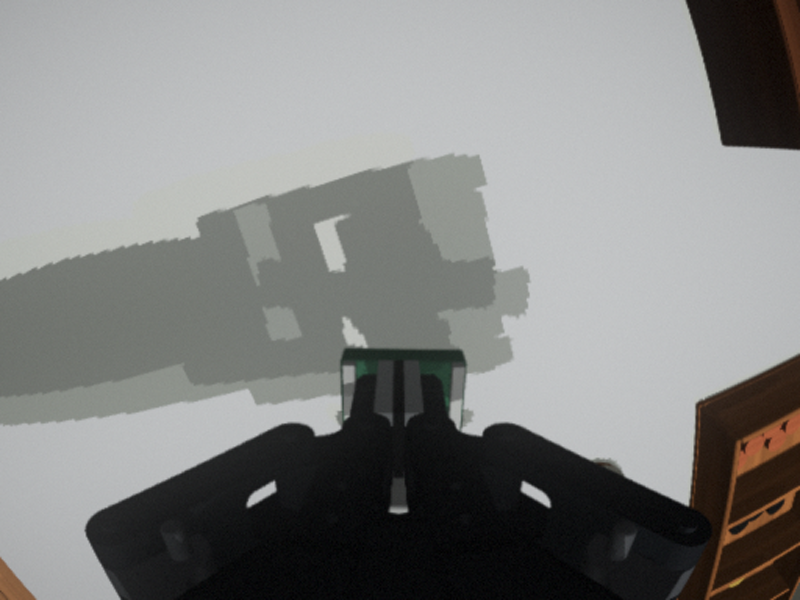

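```bash
python3 - <<'E'
from h import *
import json
v=[.51452,-.20756,-.29637]
s=json.load(open("s_g.json"))
for dz in(0,.02,.04):
  s2=dict(s);s2["tcp_pos"]=np.array(s["tcp_pos"])+[0,0,dz]
  print(dz,[(wproj(s2,P2W(v,[x,.255,z]))[0]*1.5625).round().tolist() for x,z in((-.012,.018),(.052,.018),(-.012,0.024),(.052,.024))])
s=json.load(open("s_f.json"))
for dz in(0,.02,.04):
  s2=dict(s);s2["tcp_pos"]=np.array(s["tcp_pos"])+[0,0,dz]
  print(dz,[(wproj(s2,P2W(v,[x,y,.08]))[0]*1.5625).round().tolist() for x,y in((-.018,.212),(.058,.212),(-.018,.202))])
E
python3 -c "
import cv2
im=cv2.imread('pics/wrist_g.png');cv2.imwrite('pics/wrist_g4.png',cv2.resize(im[190:300,180:340],None,fx=5,fy=5,interpolation=cv2.INTER_CUBIC))"
```

```text
0 [[333.0, 357.0], [461.0, 357.0], [332.0, 362.0], [463.0, 362.0]]
0.02 [[338.0, 341.0], [457.0, 342.0], [337.0, 346.0], [458.0, 346.0]]
0.04 [[342.0, 328.0], [453.0, 329.0], [341.0, 332.0], [454.0, 332.0]]
0 [[292.0, 381.0], [501.0, 381.0], [295.0, 404.0]]
0.02 [[302.0, 358.0], [491.0, 358.0], [304.0, 380.0]]
0.04 [[311.0, 339.0], [483.0, 340.0], [312.0, 360.0]]
```

View pics/wrist_g4.png

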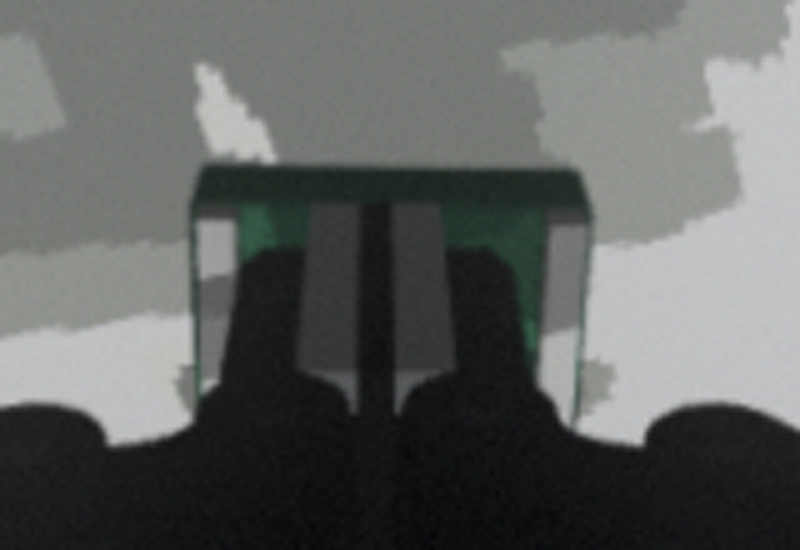

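Emit:
apply_moves --deltas '[{"xyz":[0,0,10],"delta_rot":[0,0,0],"jaw":1},{"xyz":[-15,-1,11],"delta_rot":[0,0,0],"jaw":1},{"xyz":[-15,0,0],"delta_rot":[0,0,0],"jaw":1},{"xyz":[-15,0,0],"delta_rot":[0,0,0],"jaw":1},{"xyz":[-5,0,0],"delta_rot":[0,0,0],"jaw":1}]'

```text
time: 9.82
tcp_pos: [0.6001, 0.0009, 0.0291]
tool_rot: [0.804, 0.594, 0.001, -0.0]
wrist_force: [1.1, 3.2, -1.4]
grip_width: 0.0002
```

Emit:
apply_moves --deltas '[{"xyz":[-4,0,0],"delta_rot":[0,0,0],"jaw":1}]'

```text
time: 9.95
tcp_pos: [0.5994, -0.0013, 0.029]
tool_rot: [0.804, 0.595, 0.001, -0.0]
wrist_force: [1.3, 4.3, -0.7]
grip_width: 0.0008
```

Emit:
apply_moves --deltas '[{"xyz":[-4,0,0],"delta_rot":[0,0,0],"jaw":1}]'

```text
time: 10.07
tcp_pos: [0.5982, -0.0049, 0.029]
tool_rot: [0.803, 0.596, 0.001, -0.0]
wrist_force: [1.6, 3.8, -0.9]
grip_width: 0.0001
```

Emit:
apply_moves --deltas '[{"xyz":[-4,0,0],"delta_rot":[0,0,0],"jaw":1}]'

```text
time: 10.2
tcp_pos: [0.5969, -0.0089, 0.029]
tool_rot: [0.803, 0.596, 0.001, 0.0]
wrist_force: [1.6, 3.8, -0.2]
grip_width: 0.0001
```

```bash
python3 pp.py
```

```text
10.2 press mm [ 20.8 214.1  29. ] F [ 0.4  4.1 -0.2]
```

Emit:
apply_moves --deltas '[{"xyz":[-5,0,0],"delta_rot":[0,0,0],"jaw":1},{"xyz":[-5,0,0],"delta_rot":[0,0,0],"jaw":1},{"xyz":[-5,0,0],"delta_rot":[0,0,0],"jaw":1},{"xyz":[-5,0,0],"delta_rot":[0,0,0],"jaw":1},{"xyz":[-5,0,0],"delta_rot":[0,0,0],"jaw":1},{"xyz":[-5,0,0],"delta_rot":[0,0,0],"jaw":1}]'

```text
time: 10.95
tcp_pos: [0.5875, -0.0384, 0.0289]
tool_rot: [0.803, 0.595, -0.0, -0.0]
wrist_force: [-0.1, 5.5, 2.9]
grip_width: -0.0001
```

```bash
python3 pp.py; python3 snap.py h wrist
python3 -c "
import cv2
im=cv2.imread('pics/wrist_h.png');cv2.imwrite('pics/wrist_h3.png',cv2.resize(im,(800,600),interpolation=cv2.INTER_CUBIC))"
```

```text
10.95 press mm [ 20.4 183.1  28.9] F [-1.7  5.2  2.9]
{'time': 10.95, 'q': [-0.2375, 0.2916, 1.9023, 0.0, 0.9484, 0.0576], 'tcp_pos': [0.5875, -0.0384, 0.0289], 'tool_rot': [0.8034, 0.5955, -0.0002, -0.0003], 'wrist_force': [-0.062, 5.4605, 2.8839], 'grip_width': -0.0001}
```

View pics/wrist_h3.png

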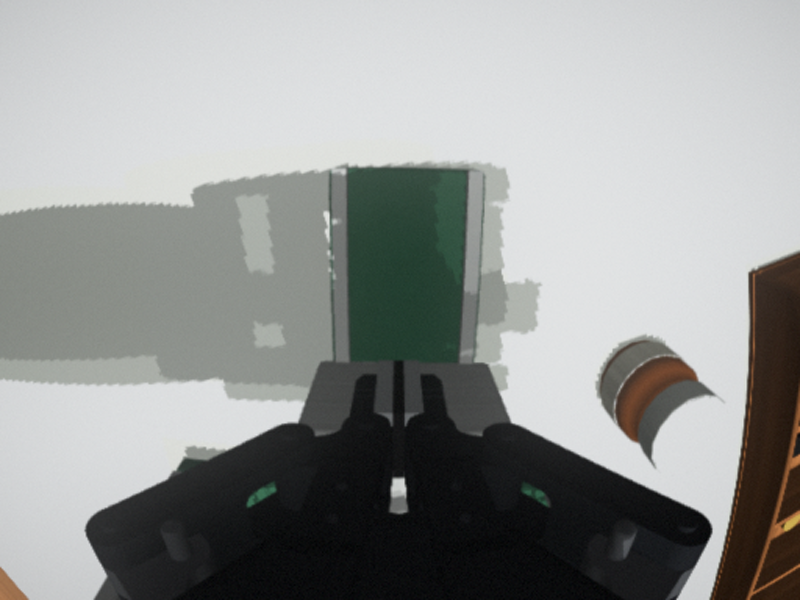

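Emit:
apply_moves --deltas '[{"xyz":[-4,0,0],"delta_rot":[0,0,0],"jaw":1},{"xyz":[-4,0,0],"delta_rot":[0,0,0],"jaw":1}]'

```text
time: 11.25
tcp_pos: [0.5853, -0.0459, 0.0287]
tool_rot: [0.803, 0.596, -0.0, -0.0]
wrist_force: [-0.1, 5.0, 3.1]
grip_width: 0.0
```

Emit:
apply_moves --deltas '[{"xyz":[-2,0,0],"delta_rot":[0,0,0],"jaw":1}]'

```text
time: 11.38
tcp_pos: [0.5847, -0.0479, 0.0287]
tool_rot: [0.803, 0.595, -0.0, -0.0]
wrist_force: [-1.0, 5.1, 3.5]
grip_width: 0.0001
```

Emit:
apply_moves --deltas '[{"xyz":[-2,0,0],"delta_rot":[0,0,0],"jaw":1}]'

```text
time: 11.5
tcp_pos: [0.5842, -0.0497, 0.0287]
tool_rot: [0.803, 0.596, -0.0, -0.0]
wrist_force: [-0.7, 4.2, 2.1]
grip_width: 0.0
```

```bash
python3 pp.py
```

```text
11.5 press mm [ 20.5 171.3  28.7] F [-1.9  3.8  2.1]
```

Emit:
apply_moves --deltas '[{"xyz":[-2,0,0],"delta_rot":[0,0,0],"jaw":1}]'

```text
time: 11.62
tcp_pos: [0.5841, -0.0501, 0.0287]
tool_rot: [0.804, 0.595, 0.001, -0.001]
wrist_force: [2.1, 12.8, 3.7]
grip_width: -0.0001
```

Emit:
apply_moves --deltas '[{"xyz":[-2,0,0],"delta_rot":[0,0,0],"jaw":1}]'

```text
time: 11.75
tcp_pos: [0.5842, -0.05, 0.0288]
tool_rot: [0.804, 0.594, 0.003, -0.002]
wrist_force: [4.5, 17.7, 1.8]
grip_width: -0.0002
```

Emit:
apply_moves --deltas '[{"xyz":[-2,0,0],"delta_rot":[0,0,0],"jaw":1}]'

```text
time: 11.88
tcp_pos: [0.5842, -0.0499, 0.0288]
tool_rot: [0.805, 0.594, 0.005, -0.003]
wrist_force: [6.0, 23.2, 2.5]
grip_width: 0.0005
```

```bash
python3 pp.py
```

```text
11.875 press mm [ 20.6 171.1  28.8] F [-1.  23.9  2.5]
```

Emit:
apply_moves --deltas '[{"xyz":[10,0,0],"delta_rot":[0,0,0],"jaw":1},{"xyz":[20,0,0],"delta_rot":[0,0,0],"jaw":1},{"xyz":[20,0,0],"delta_rot":[0,0,0],"jaw":1},{"xyz":[0,0,-40],"delta_rot":[0,0,0],"jaw":1},{"xyz":[0,0,-40],"delta_rot":[0,0,0],"jaw":1},{"xyz":[0,0,-40],"delta_rot":[0,0,0],"jaw":1},{"xyz":[0,0,-40],"delta_rot":[0,0,0],"jaw":1},{"xyz":[0,0,-40],"delta_rot":[0,0,0],"jaw":1},{"xyz":[0,0,-40],"delta_rot":[0,0,0],"jaw":1},{"xyz":[0,0,0],"delta_rot":[0,0,0],"jaw":1},{"xyz":[0,0,0],"delta_rot":[0,0,0],"jaw":1}]'

```text
time: 13.25
tcp_pos: [0.5968, -0.0071, 0.2676]
tool_rot: [0.803, 0.596, -0.001, -0.0]
wrist_force: [-0.2, -0.7, -0.8]
grip_width: -0.0003
```

```bash
python3 pp.py; python3 snap.py i wrist scene
python3 -c "
import cv2
im=cv2.imread('pics/wrist_i.png');cv2.imwrite('pics/wrist_i3.png',cv2.resize(im,(800,600),interpolation=cv2.INTER_CUBIC))
im=cv2.imread('pics/scene_i.png');cv2.imwrite('pics/scene_i3.png',cv2.resize(im[140:290,130:300],None,fx=4.5,fy=4,interpolation=cv2.INTER_CUBIC))"
```

```text
13.25 press mm [ 20.1 215.8 267.6] F [-0.  -0.8 -0.8]
{'time': 13.3, 'q': [-0.1817, 0.07, 1.695, -0.0003, 1.3798, 0.1131], 'tcp_pos': [0.5964, -0.0071, 0.2666], 'tool_rot': [0.8033, 0.5956, -0.0012, -0.0011], 'wrist_force': [0.7976, -0.0684, 0.1133], 'grip_width': 0.0001}
```

View pics/wrist_i3.png

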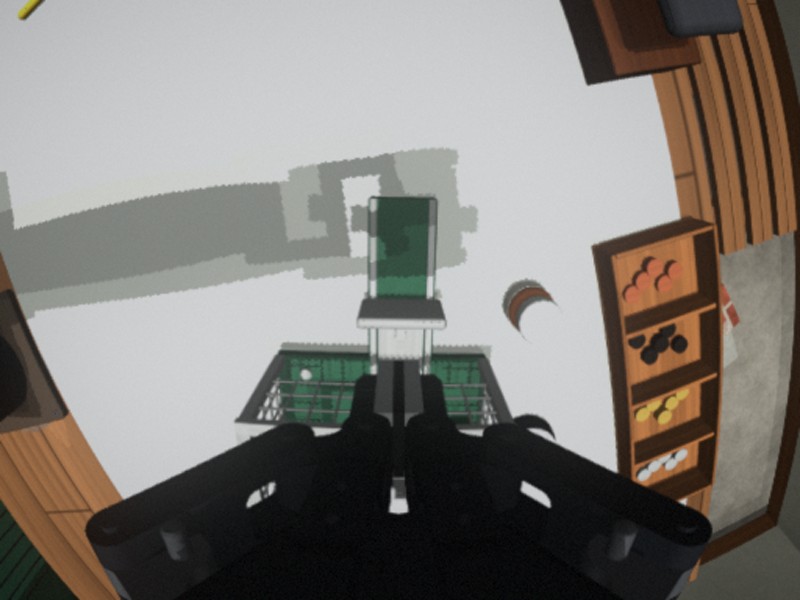

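View pics/scene_i3.png

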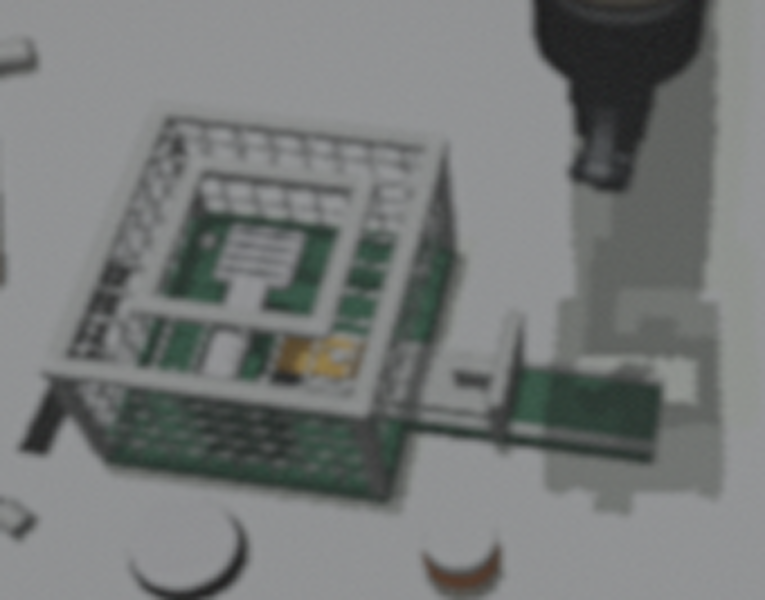

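Emit:
apply_moves --deltas '[{"xyz":[-36,-4,0],"delta_rot":[0,0,0],"jaw":1},{"xyz":[-36,-4,0],"delta_rot":[0,0,0],"jaw":1},{"xyz":[-36,-4,0],"delta_rot":[0,0,0],"jaw":1},{"xyz":[-36,-4,0],"delta_rot":[0,0,0],"jaw":1},{"xyz":[-36,-4,0],"delta_rot":[0,0,0],"jaw":1},{"xyz":[-36,-5,0],"delta_rot":[0,0,0],"jaw":1},{"xyz":[0,0,30],"delta_rot":[0,0,0],"jaw":1},{"xyz":[0,0,30],"delta_rot":[0,0,0],"jaw":1},{"xyz":[0,0,20],"delta_rot":[0,0,0],"jaw":1},{"xyz":[0,0,0],"delta_rot":[0,0,0],"jaw":1},{"xyz":[0,0,0],"delta_rot":[0,0,0],"jaw":1}]'

```text
time: 14.72
tcp_pos: [0.511, -0.2071, 0.1896]
tool_rot: [0.803, 0.596, 0.0, 0.001]
wrist_force: [-0.5, -0.3, -0.1]
grip_width: 0.0001
```

```bash
python3 pp.py; python3 snap.py j scene wrist
python3 -c "
import cv2
im=cv2.imread('pics/wrist_j.png');cv2.imwrite('pics/wrist_j3.png',cv2.resize(im,(800,600),interpolation=cv2.INTER_CUBIC))
im=cv2.imread('pics/scene_j.png');cv2.imwrite('pics/scene_j3.png',cv2.resize(im[140:250,120:260],None,fx=5.5,fy=5.4,interpolation=cv2.INTER_CUBIC))"
```

```text
14.725 press mm [ -3.5  -0.6 189.6] F [-0.4 -0.4 -0.1]
{'time': 14.775, 'q': [-0.569, 0.0179, 1.8888, -0.0, 1.2325, -0.2743], 'tcp_pos': [0.5113, -0.2072, 0.1902], 'tool_rot': [0.8033, 0.5956, 0.0004, 0.0011], 'wrist_force': [0.7292, 0.2491, 0.3442], 'grip_width': -0.0001}
```

View pics/wrist_j3.png

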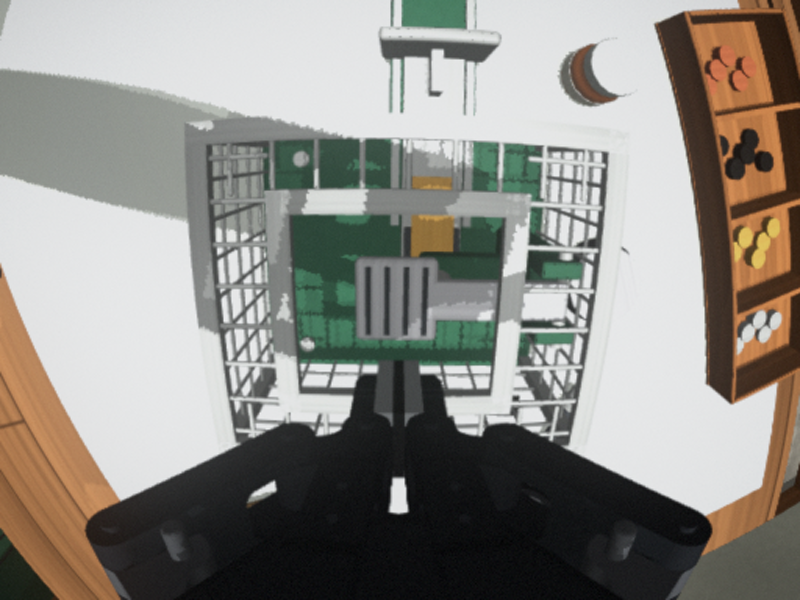

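View pics/scene_j3.png

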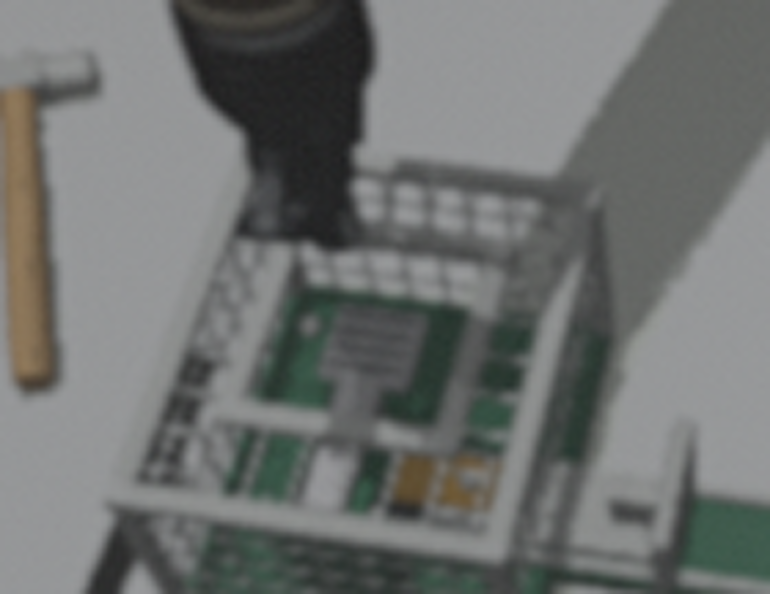

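```bash
python3 - <<'E'
from h import *
import json
for t,uv in(("i",(130+600/4.5-.4,140+185/4-.4)),("j",(120+300/5.5-.4,140+242/5.4-.4))):
    s=json.load(open(f"s_{t}.json"));R=Rn.from_quat(s["tool_rot"]).as_matrix()
    print(t,[(R.T@(ray_z("scene",uv,s["tcp_pos"][2]+h)-s["tcp_pos"])*1000).round(1).tolist() for h in(0,.02,.04)], proj("scene",s["tcp_pos"])[0],uv)
s=json.load(open("s_j.json"));R=Rn.from_quat(s["tool_rot"]).as_matrix()
for p in((0,0,0),(0,0,-20),(0,0,-40),(-11,0,-20),(-20,0,-20),(-20,0,0),(-30,0,0)):
    X=np.array(s["tcp_pos"])+R@(np.array(p)/1e3);q=proj("scene",X)[0]
    print(p,"crop",((q[0]-120+.5)*5.5).round(),((q[1]-140+.5)*5.4).round(),"wrist",(wproj(s,X)[0]*1.5625).round())
E
```

```text
i [[-7.7, -20.8, 0.1], [-6.1, -7.2, -20.0], [-4.6, 6.5, -40.0]] [264.90969185 193.42724149] (262.9333333333334, 185.85)
j [[-30.5, -18.3, -0.0], [-23.1, -5.4, -20.0], [-15.7, 7.6, -40.0]] [183.55829301 191.57623175] (174.14545454545456, 184.4148148148148)
(0, 0, 0) crop 352.0 281.0 wrist [400. 342.]
(0, 0, -20) crop 345.0 258.0 wrist [401. 362.]
(0, 0, -40) crop 338.0 234.0 wrist [401. 387.]
(-11, 0, -20) crop 323.0 255.0 wrist [400. 388.]
(-20, 0, -20) crop 304.0 253.0 wrist [400. 408.]
(-20, 0, 0) crop 311.0 276.0 wrist [400. 385.]
(-30, 0, 0) crop 291.0 273.0 wrist [400. 404.]
```

```bash
python3 - <<'E'
import cv2,numpy as np,json
from h import *
im=cv2.imread('pics/scene_j.png')[130:200,140:230]
im=np.clip(im.astype(float)*1.6,0,255).astype(np.uint8)
im=cv2.resize(im,None,fx=8,fy=8,interpolation=cv2.INTER_CUBIC)
s=json.load(open("s_j.json"));R=Rn.from_quat(s["tool_rot"]).as_matrix()
def pt(p,c):
    q=proj("scene",np.array(s["tcp_pos"])+R@(np.array(p)/1e3))[0]
    cv2.circle(im,(int((q[0]-140+.5)*8),int((q[1]-130+.5)*8)),3,c,-1)
for z in(0,-20,-40,-60,-80,-100,-120):pt((0,0,z),(0,0,255))
for x in(-11,11):pt((x,0,0),(0,255,0))
for y in(-15,15):pt((0,y,0),(255,0,0))
cv2.imwrite('pics/scene_j4.png',im)
E
```

```text
(no output)
```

View pics/scene_j4.png

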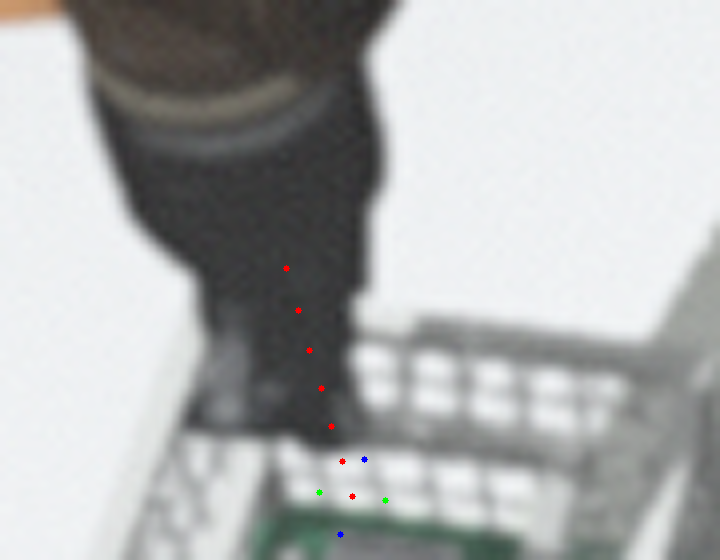

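Emit:
apply_moves --deltas '[{"xyz":[0,-1,20],"delta_rot":[0,0,0],"jaw":1},{"xyz":[0,0,20],"delta_rot":[0,0,0],"jaw":1},{"xyz":[0,0,15],"delta_rot":[0,0,0],"jaw":1},{"xyz":[0,0,10],"delta_rot":[0,0,0],"jaw":1},{"xyz":[0,0,0],"delta_rot":[0,0,0],"jaw":1}]'

```text
time: 15.45
tcp_pos: [0.509, -0.2063, 0.1227]
tool_rot: [0.803, 0.596, -0.0, -0.001]
wrist_force: [0.4, 0.1, 0.2]
grip_width: 0.0002
```

```bash
python3 pp.py; python3 snap.py k scene wrist
python3 -c "
import cv2
im=cv2.imread('pics/wrist_k.png');cv2.imwrite('pics/wrist_k3.png',cv2.resize(im,(800,600),interpolation=cv2.INTER_CUBIC))
im=cv2.imread('pics/scene_k.png');im=cv2.convertScaleAbs(im,alpha=1.6);cv2.imwrite('pics/scene_k3.png',cv2.resize(im[140:250,120:260],None,fx=5.5,fy=5.4,interpolation=cv2.INTER_CUBIC))"
```

```text
15.45 press mm [ -5.7  -0.4 122.7] F [0.3 0.2 0.2]
{'time': 15.5, 'q': [-0.5698, 0.0837, 1.9484, 0.0, 1.1098, -0.2748], 'tcp_pos': [0.5095, -0.2066, 0.1236], 'tool_rot': [0.8034, 0.5955, -0.0, -0.0001], 'wrist_force': [-0.6335, -0.2058, -0.8605], 'grip_width': 0.0}
```

View pics/wrist_k3.png

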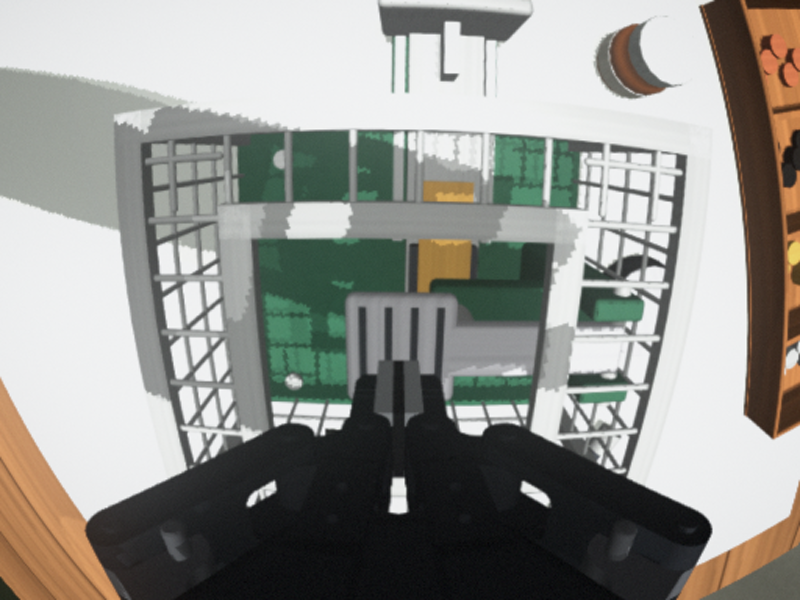

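View pics/scene_k3.png

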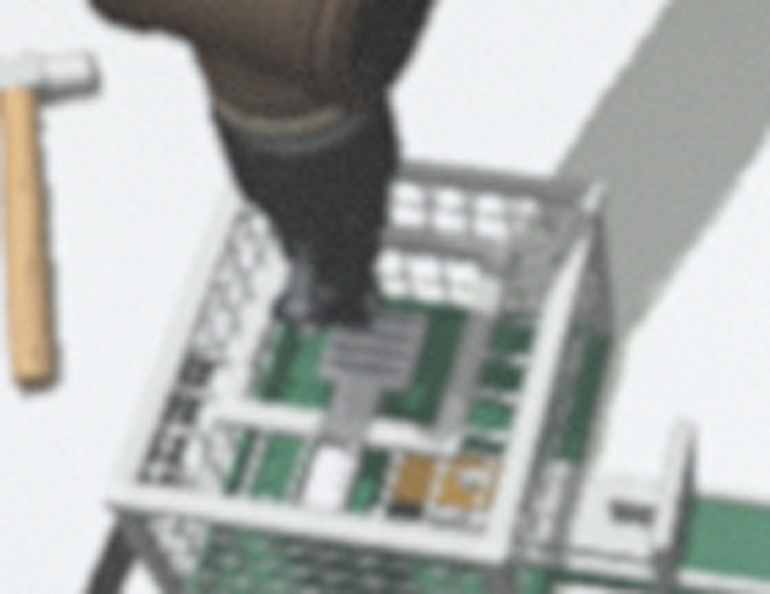

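Emit:
apply_moves --deltas '[{"xyz":[0,0,6],"delta_rot":[0,0,0],"jaw":1},{"xyz":[0,0,6],"delta_rot":[0,0,0],"jaw":1},{"xyz":[0,0,6],"delta_rot":[0,0,0],"jaw":1}]'

```text
time: 15.92
tcp_pos: [0.5094, -0.2066, 0.1053]
tool_rot: [0.803, 0.596, -0.0, -0.0]
wrist_force: [0.5, -0.2, -0.3]
grip_width: 0.0001
```

Emit:
apply_moves --deltas '[{"xyz":[0,0,4],"delta_rot":[0,0,0],"jaw":1}]'

```text
time: 16.05
tcp_pos: [0.5092, -0.2064, 0.1011]
tool_rot: [0.803, 0.595, -0.0, -0.0]
wrist_force: [-0.0, 1.0, -0.2]
grip_width: 0.0001
```

Emit:
apply_moves --deltas '[{"xyz":[0,0,4],"delta_rot":[0,0,0],"jaw":1}]'

```text
time: 16.18
tcp_pos: [0.5094, -0.2066, 0.0977]
tool_rot: [0.803, 0.596, -0.0, -0.0]
wrist_force: [-2.3, 1.5, 7.2]
grip_width: 0.0001
```

Emit:
apply_moves --deltas '[{"xyz":[0,0,3],"delta_rot":[0,0,0],"jaw":1}]'

```text
time: 16.3
tcp_pos: [0.5094, -0.2066, 0.0958]
tool_rot: [0.803, 0.596, -0.0, -0.0]
wrist_force: [-3.8, 2.8, 7.9]
grip_width: -0.0005
```

```bash
python3 pp.py
```

```text
16.3 press mm [-5.2 -0.6 95.8] F [-4.5  1.5  7.9]
```

Emit:
apply_moves --deltas '[{"xyz":[0,0,3],"delta_rot":[0,0,0],"jaw":1},{"xyz":[0,0,3],"delta_rot":[0,0,0],"jaw":1},{"xyz":[0,0,3],"delta_rot":[0,0,0],"jaw":1}]'

```text
time: 16.68
tcp_pos: [0.5096, -0.2067, 0.0878]
tool_rot: [0.803, 0.596, -0.0, -0.0]
wrist_force: [-4.3, 2.1, 10.3]
grip_width: 0.0001
```

```bash
python3 pp.py; python3 snap.py l scene wrist
python3 -c "
import cv2
im=cv2.imread('pics/wrist_l.png');cv2.imwrite('pics/wrist_l3.png',cv2.resize(im,(800,600),interpolation=cv2.INTER_CUBIC))
im=cv2.imread('pics/scene_l.png');im=cv2.convertScaleAbs(im,alpha=1.6);cv2.imwrite('pics/scene_l3.png',cv2.resize(im[140:250,120:260],None,fx=5.5,fy=5.4,interpolation=cv2.INTER_CUBIC))"
```

```text
16.675 press mm [-5.  -0.6 87.8] F [-4.7  0.8 10.3]
{'time': 16.725, 'q': [-0.5697, 0.1294, 1.9715, -0.0002, 1.0411, -0.2748], 'tcp_pos': [0.5096, -0.2067, 0.0875], 'tool_rot': [0.8033, 0.5956, -0.0001, -0.0002], 'wrist_force': [-4.4706, 1.5014, 10.0226], 'grip_width': -0.0001}
```

View pics/wrist_l3.png

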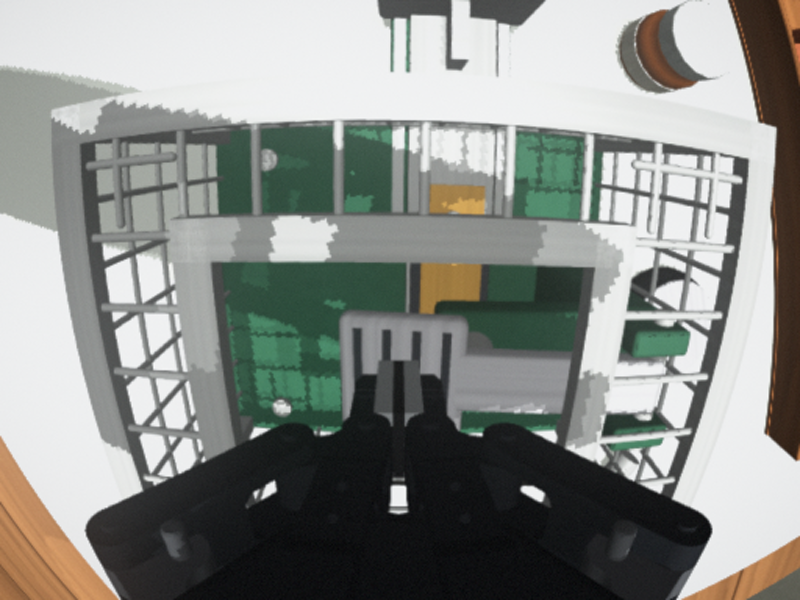

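View pics/scene_l3.png

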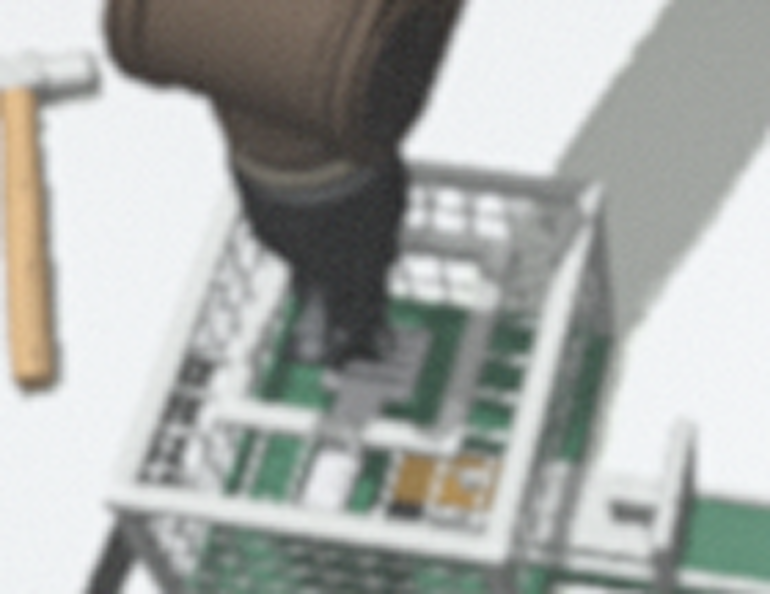

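Emit:
apply_moves --deltas '[{"xyz":[0,0,3],"delta_rot":[0,0,0],"jaw":1},{"xyz":[0,0,3],"delta_rot":[0,0,0],"jaw":1}]'

```text
time: 17.02
tcp_pos: [0.5101, -0.2068, 0.0824]
tool_rot: [0.803, 0.596, 0.0, 0.0]
wrist_force: [-4.1, 3.1, 12.1]
grip_width: 0.0002
```

Emit:
apply_moves --deltas '[{"xyz":[0,0,3],"delta_rot":[0,0,0],"jaw":1}]'

```text
time: 17.15
tcp_pos: [0.5105, -0.207, 0.0798]
tool_rot: [0.803, 0.596, 0.0, 0.001]
wrist_force: [-4.3, 3.1, 13.8]
grip_width: 0.0003
```

Emit:
apply_moves --deltas '[{"xyz":[0,0,2],"delta_rot":[0,0,0],"jaw":1}]'

```text
time: 17.27
tcp_pos: [0.5107, -0.2071, 0.0781]
tool_rot: [0.803, 0.596, 0.001, 0.001]
wrist_force: [-5.2, 4.0, 18.5]
grip_width: -0.0002
```

Emit:
apply_moves --deltas '[{"xyz":[0,0,2],"delta_rot":[0,0,0],"jaw":1}]'

```text
time: 17.4
tcp_pos: [0.5109, -0.2071, 0.0778]
tool_rot: [0.803, 0.596, 0.0, 0.001]
wrist_force: [-9.8, 6.0, 25.3]
grip_width: -0.0
```

Emit:
apply_moves --deltas '[{"xyz":[0,0,1],"delta_rot":[0,0,0],"jaw":1},{"xyz":[0,0,0],"delta_rot":[0,0,0],"jaw":1},{"xyz":[0,0,0],"delta_rot":[0,0,0],"jaw":1},{"xyz":[0,0,0],"delta_rot":[0,0,0],"jaw":1},{"xyz":[0,0,0],"delta_rot":[0,0,0],"jaw":1},{"xyz":[0,0,0],"delta_rot":[0,0,0],"jaw":1},{"xyz":[0,0,0],"delta_rot":[0,0,0],"jaw":1},{"xyz":[0,0,0],"delta_rot":[0,0,0],"jaw":1},{"xyz":[0,0,0],"delta_rot":[0,0,0],"jaw":1},{"xyz":[0,0,0],"delta_rot":[0,0,0],"jaw":1},{"xyz":[0,0,0],"delta_rot":[0,0,0],"jaw":1},{"xyz":[0,0,0],"delta_rot":[0,0,0],"jaw":1},{"xyz":[0,0,0],"delta_rot":[0,0,0],"jaw":1},{"xyz":[0,0,0],"delta_rot":[0,0,0],"jaw":1}]'

```text
time: 19.15
tcp_pos: [0.5109, -0.2072, 0.0778]
tool_rot: [0.803, 0.596, 0.0, 0.001]
wrist_force: [-9.9, 6.4, 25.5]
grip_width: 0.0001
```

```bash
python3 pp.py; python3 snap.py m wrist
python3 -c "
import cv2
im=cv2.imread('pics/wrist_m.png');cv2.imwrite('pics/wrist_m3.png',cv2.resize(im,(800,600),interpolation=cv2.INTER_CUBIC))"
```

```text
19.15 press mm [-3.6 -0.7 77.8] F [-11.4   3.3  25.5]
{'time': 19.15, 'q': [-0.5693, 0.1443, 1.9748, 0.0, 1.0209, -0.2749], 'tcp_pos': [0.5109, -0.2072, 0.0778], 'tool_rot': [0.8032, 0.5957, 0.0003, 0.0008], 'wrist_force': [-9.9064, 6.4355, 25.5461], 'grip_width': 0.0001}
```

View pics/wrist_m3.png

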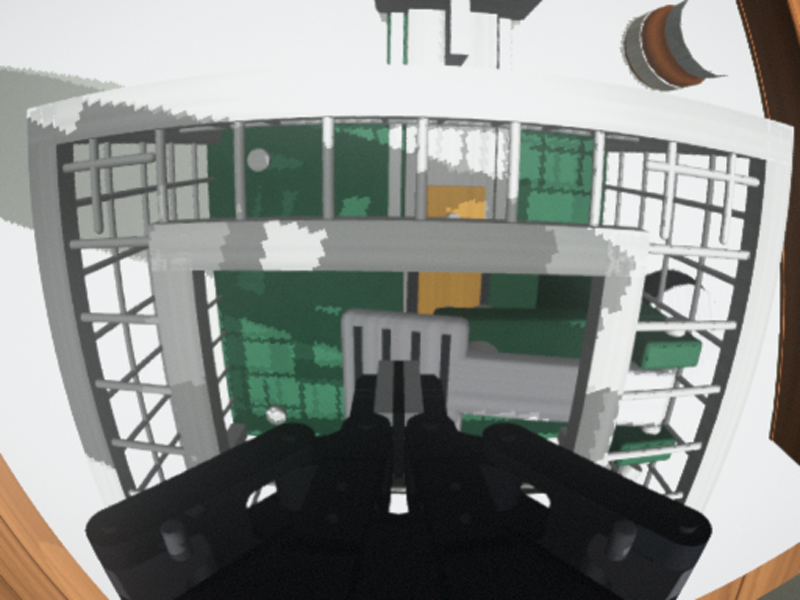

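```bash
python3 - <<'E'
from h import *
import json
v=[.51452,-.20756,-.29637]
s=json.load(open("s_m.json"))
for a in(0,.15,.19,.22):
  print(a,[(wproj(s,P2W(v,[.09-L*np.cos(a),.023,.134-L*np.sin(a)]))[0]*1.5625).round().tolist() for L in(.117,.073)])
E
```

```text
0 [[320.0, 341.0], [473.0, 341.0]]
0.15 [[333.0, 320.0], [471.0, 327.0]]
0.19 [[337.0, 315.0], [471.0, 324.0]]
0.22 [[340.0, 312.0], [471.0, 322.0]]
```

Emit:
apply_moves --deltas '[{"xyz":[0,0,-4],"delta_rot":[0,0,0],"jaw":1},{"xyz":[0,0,-4],"delta_rot":[0,0,0],"jaw":1},{"xyz":[0,0,-5],"delta_rot":[0,0,0],"jaw":1},{"xyz":[0,0,-5],"delta_rot":[0,0,0],"jaw":1},{"xyz":[0,0,-5],"delta_rot":[0,0,0],"jaw":1},{"xyz":[0,0,-10],"delta_rot":[0,0,0],"jaw":1},{"xyz":[0,0,-20],"delta_rot":[0,0,0],"jaw":1},{"xyz":[0,0,-30],"delta_rot":[0,0,0],"jaw":1},{"xyz":[0,0,-30],"delta_rot":[0,0,0],"jaw":1},{"xyz":[0,0,-30],"delta_rot":[0,0,0],"jaw":1},{"xyz":[0,0,-30],"delta_rot":[0,0,0],"jaw":1},{"xyz":[0,0,-30],"delta_rot":[0,0,0],"jaw":1},{"xyz":[0,0,-10],"delta_rot":[0,0,0],"jaw":1},{"xyz":[0,0,0],"delta_rot":[0,0,0],"jaw":1},{"xyz":[0,0,0],"delta_rot":[0,0,0],"jaw":1}]'

```text
time: 21.08
tcp_pos: [0.5088, -0.2062, 0.2828]
tool_rot: [0.803, 0.595, -0.001, -0.001]
wrist_force: [1.3, -1.3, -0.6]
grip_width: 0.0003
```

```bash
python3 pp.py; python3 snap.py n scene wrist
python3 - <<'E'
import cv2,json
im=cv2.imread('pics/wrist_n.png');cv2.imwrite('pics/wrist_n3.png',cv2.resize(im,(800,600),interpolation=cv2.INTER_CUBIC))
from h import *
v=[.51452,-.20756,-.29637];s=json.load(open("s_n.json"))
P=lambda p:(wproj(s,P2W(v,np.array(p)/1e3))[0]*1.5625).round().tolist()
print("treadle",P((-27,23,134)),P((17,-23,134)),"plate home",P((-18,160,80)),P((58,160,80)))
E
```

```text
21.075 press mm [ -5.9  -0.4 282.8] F [ 1.6 -0.9 -0.6]
{'time': 21.125, 'q': [-0.5698, -0.0466, 1.7838, -0.0, 1.4075, -0.2748], 'tcp_pos': [0.5088, -0.2062, 0.2827], 'tool_rot': [0.8033, 0.5955, -0.0006, -0.0015], 'wrist_force': [-0.2456, 0.7051, -0.6063], 'grip_width': 0.0001}
treadle [370.0, 231.0] [431.0, 293.0] plate home [385.0, 56.0] [479.0, 59.0]
```

View pics/wrist_n3.png

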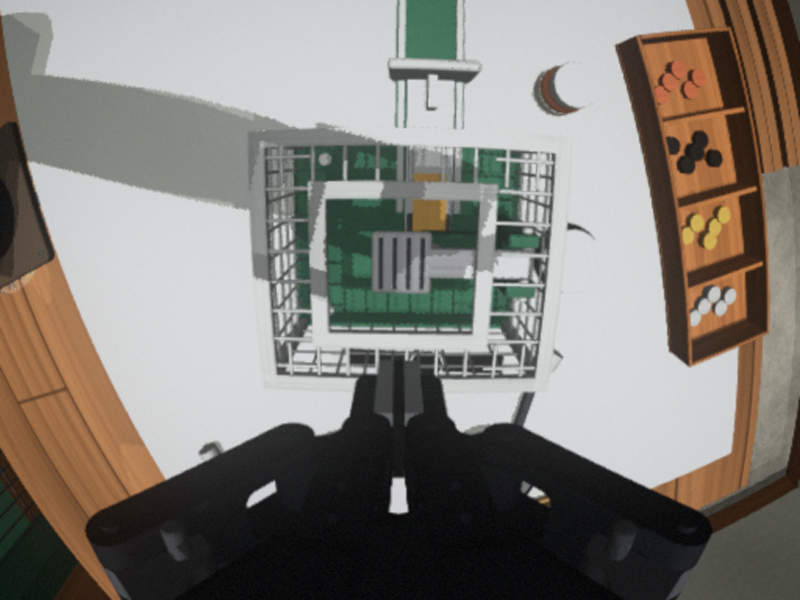

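View pics/scene_n.png

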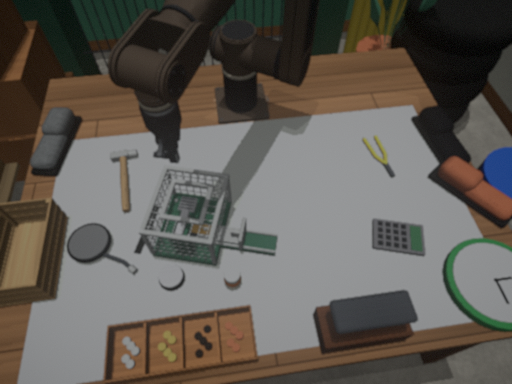

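```bash
python3 -c "
from rig import ctrl
print(ctrl.hand_in())"
```

```text
the job is handed in; nothing more can be done
None
```

The rivet is set. I pushed the slide fully home by its end plate, and only then pressed the lever to its stop through the guard window. I held it there for about 1.75 s, let it spring back and withdrew straight up. The job was handed in at about 21 s, with no verdict reported.

**Slide:** it stopped at the expected home position with the push force rising to 24 N. The last wrist picture shows the end plate at its home position within about 3 px.

**Lever:** the force levelled at about 25 N at the stop, and the picture taken while pressing matched the lever's full 0.22 rad angle. The last picture shows it back up.

**Guard and other objects:** I saw no sign of guard contact, and the forces fitted the lever alone. The bystanders looked unmoved by eye in the last scene picture; I did not measure them. The tool ended well clear above the guard with the wrist force near zero.

**What disagreed:** the shut fingertips end about 35 mm short of the reported TCP. Because of this my first two tries at the slide, at a TCP height of about 46–50 mm, passed over the end plate without touching it. I lowered the tool and redid the push. The lever's contact height (TCP about 99 mm instead of 134 mm) later confirmed the same offset.

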